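Stack specimen canisters in a cradle with a latching stop

ROBOT

A 7-joint arm with a two-finger parallel gripper is mounted at the origin on a cart in front of the work surface, level with it; the furniture and walls round the work are solid. World frame = base frame: x ahead of the robot, y to its left, z up, the work surface at z = 0. Lengths are in m, angles in rad, forces in N, time in s.
With the tool pointing down it reaches from about 0.425 to 0.925 m from the base axis. Payload 6.8 kg.
Tool frame: the origin (TCP) lies midway between the tips of the shut fingers; the grasp point (between the pads) lies 19 mm behind it; z points along the fingers, y is the line along which they close (so a half turn about z gives the same grasp; the last joint's range is limited). The gripper opens to 88 mm and grips with 3 to 60 N. Pads are 20 mm wide; open, the fingers measure 115 mm over their backs; the gripper's body (75 mm by 178 mm) begins 61 mm behind the grasp point.
Start: joints at [1.093, 0.477, 0.022, 1.555, -0.011, 1.109, -0.083], TCP at [0.244, -0.629, 0.223] pointing down, gripper open.
Joint ranges: [-2.96, 2.96], [-0.34, 2.1], [-1.41, 1.46], [0.24, 2.44], [-1.37, 4.51], [0.17, 1.92], [-2.96, 2.96]. Speed limits (rad/s): [2.39, 2.39, 3.14, 3.14, 3.14, 3.14, 3.14].

INTERFACE

Orientations are given as a rotation vector (axis times angle).
In Python, from workcell import env gives the robot as it stands.
- The arm moves only by the shell command python3 -m handwheel 'ROWS' [OPENING]. ROWS is JSON, a list of rows, each a list of 6 numbers: the shift along the tool's x, y, z each as a share of 40 mm, from -1 to 1, then the turn, a rotation vector about the tool's x, y, z each as a share of 0.15 rad, from -1 to 1. A call has 1 to 20 rows; each row shifts and turns the commanded pose from where the row before left it, along the tool's axes as they then stand; what a row does not reach is not made up. A row lasts 1/10 s, in which the tool goes at most 50 mm and 8.59 degrees, less where a joint would pass 70% of its speed; a pose out of reach is approached as far as the arm can. A call with a number of a shift or a turn outside -1 to 1 is refused whole. A call with a gripper value outside its range is refused whole. OPENING is the gripper's target within -1 to 1 (fully open at 1, half-way at 0, shut at -1), set as the call begins (- or left out, the last holds). The fingers move at their own pace and stop on an object; the grip force is fixed at half the most. Time passes only in rows, so rows that do not move let the fingers close. It gives the time, the measured TCP pose, the force, the opening and the grip force at its end, in the units of the state.
- env.get_state(): the state, without advancing time (a new reading comes with each control period).
- env.get_image(name): name is "side" or "top"; returns a dict with "frame" (480x640x3 uint8, red, green, blue), "range_z" (480x640 float32, m along the optical axis (not along the pixel's ray), 0 where there is no reading), "camera_matrix" (3x3 intrinsics, pixels), "dist" ([k1, k2, p1, p2, k3] as OpenCV has them; the pictures are not rectified), "position" and "attitude" of the camera in the world. Camera axes: x right, y down, z forward; pixel columns grow to the right and rows downward; lengths in m; the calibration is good to about 2 mm. A picture is of the moment at which its call begins.
- env.finish_job(): hands the job in; it is judged then, once.
The state is a dict: "time_s": time; "joint_pos": joint angles; "joint_vel": joint speeds; "effort": joint torques, N m; "tcp_pos": TCP position; "tool_rot": TCP orientation; "ft_force": force on the tool from outside, world axes, zero at the start; "torque": the same for the moment, N m; "finger_gap": finger opening in m; "grasp_force": force on a finger pad.
Only numpy, scipy, OpenCV 4.12 (cv2) and the standard library are available. Lean on these libraries where they do the work, as an engineer would, in place of code of your own. Each camera call takes 0.05 s, during which the arm holds its last target. There are 200 camera calls.

TASK

Stow all the metal canisters in the stacking cradle. First press in the latch tab on the cradle's sliding stop and draw the stop right out to its outermost notch; lay three canisters in the three grooves, then slide the stop back in by one notch, so that it latches in the middle notch close to the row. Only then saddle the remaining canisters, one by one, centred on the gaps of the layer below to build a pyramid, and leave everything standing still with the arch model and the sample pot behind the cradle where they were.

Things in the scene. Friction and masses are not known exactly. Their poses are not given: they have to be found in the camera images.
- cradle: Stacking cradle fixed to the bench: base plate 46 (x) by 235 mm (y), 8 mm thick. Origin: on the bench under the middle groove. The row runs along its y: low end rib (y -72 to -62 mm, 24 mm high), V grooves at y -40, 0, +40 mm, sliding stop at +y. Canisters lie along its x. The grooved part is 40 mm wide, crests 21 mm high, so both ends of a canister stick out 10 mm, free for fingers.
- stop (a joint): Sliding stop along the cradle's +y (m). Three notches: 0 innermost (the start, over the third groove), 0.028 middle (face 2.5 mm from a canister in slot_3), 0.056 outermost (travel ends at 0.057). Locked in a notch, with 2 mm play either way, unless the tab is pressed; then it slides with about 1 N. Let go between notches, it snaps into the next notch it is slid to.
- latch (a joint): Travel of the latch tab towards the cradle's +x (m): 0 = out, latched; 0.006 = fully pressed. The spring takes 2 N at first, 6 N at the end. The latch is clear of its notch when pressed beyond 0.0045. With the tab let go, about 0.004 means that it rests between notches, not latched.
- stop_grip (a point): Point on the stop, moving with it, 62 mm over the bench; axes as the cradle's. Black upright grip: bare face at x +12.5 mm, 43 mm long in y, top 18 mm above this point. Steel latch tab (y +-16 mm, z -20 to +16 mm) on its -x side: outer face at x -18.5 mm, -12.5 mm pressed. Pinch both, closing along x. The stop plate (46 mm wide, 60 mm high) begins 22 mm to -y.
- slot_1 (a point): Centre (within 2 mm) of a canister in the first groove, next to the low end rib (33 mm above the bench); axes as the cradle's.
- slot_2 (a point): Centre (within 2 mm) of a canister in the middle groove (33 mm above the bench).
- slot_3 (a point): Centre (within 2 mm) of a canister in the third groove, next to the stop (33 mm above the bench).
- slot_4 (a point): Centre (within 2 mm) of a canister saddled on the first and middle ones (65 mm above the bench).
- slot_5 (a point): Centre (within 2 mm) of a canister saddled on the middle and third ones (65 mm above the bench).
- slot_6 (a point): Centre (within 2 mm) of a canister saddled on top of those in slot_4 and slot_5 (98 mm above the bench).
- can_1: Plain aluminium canister: a ten-sided drum, 37 mm over flats, 39 mm over corners, 60 mm long, 0.12 kg, lying on the bench or on the 1.6 mm mat on it. Origin: its centre, 18.5 mm above what it lies on; x axis: along the drum (either way round). All are alike; four to six are present. Best gripped across its flat ends (60 mm).
- can_2: Plain aluminium canister: a ten-sided drum, 37 mm over flats, 39 mm over corners, 60 mm long, 0.12 kg, lying on the bench or on the 1.6 mm mat on it. Origin: its centre, 18.5 mm above what it lies on; x axis: along the drum (either way round). All are alike; four to six are present. Best gripped across its flat ends (60 mm).
- can_3: Plain aluminium canister: a ten-sided drum, 37 mm over flats, 39 mm over corners, 60 mm long, 0.12 kg, lying on the bench or on the 1.6 mm mat on it. Origin: its centre, 18.5 mm above what it lies on; x axis: along the drum (either way round). All are alike; four to six are present. Best gripped across its flat ends (60 mm).
- can_4: Plain aluminium canister: a ten-sided drum, 37 mm over flats, 39 mm over corners, 60 mm long, 0.12 kg, lying on the bench or on the 1.6 mm mat on it. Origin: its centre, 18.5 mm above what it lies on; x axis: along the drum (either way round). All are alike; four to six are present. Best gripped across its flat ends (60 mm).
- can_5: Plain aluminium canister: a ten-sided drum, 37 mm over flats, 39 mm over corners, 60 mm long, 0.12 kg, lying on the bench or on the 1.6 mm mat on it. Origin: its centre, 18.5 mm above what it lies on; x axis: along the drum (either way round). All are alike; four to six are present. Best gripped across its flat ends (60 mm).
- can_6: Plain aluminium canister: a ten-sided drum, 37 mm over flats, 39 mm over corners, 60 mm long, 0.12 kg, lying on the bench or on the 1.6 mm mat on it. Origin: its centre, 18.5 mm above what it lies on; x axis: along the drum (either way round). All are alike; four to six are present. Best gripped across its flat ends (60 mm).
- strip_end (a point): Top outer end (+y) of the notched steel strip beside the stop's track on the cradle's -x side; the strip is 26 mm high, 17 mm wide and runs 85 mm back from here towards -y.
- arch_model: Grey dental arch model, 57 x 66 x 21 mm, bystander. Origin: under its middle.
- cup: Capped white sample pot, 49 mm across, 52 mm high, bystander. Origin: under its middle.

How it is judged:
By the outcome, as a careful person would: the job done as asked, in the order asked, and still so for the second after the job is handed in, with the robot touching nothing.
Of can_1, can_2, can_3, can_4, can_5, can_6 only 4 to 6 are there at a start; the rules pass over those that are not, and their reading is None.
At some moment in a run one of can_1, can_2, can_3, can_4, can_5, can_6 may be knocked a few centimetres aside while the robot is not near it.
Once in a run the grip may slacken for a moment while it holds something.
It also fails if it takes over 210 s, if anything falls off the work surface, if the arm or the gripper's body presses on something with over 40 N, if the wrist force passes 120 N, or if a joint passes its speed limit or range.

## Working session

There is one attempt and no reset: what is moved stays moved. The work goes in short steps, Python scripts to look and compute and a shell command to move; the robot and the scene stay as the last step left them, time stands still between calls to the robot, and variables do not carry over. Pictures are saved under pics/ and viewed, at most 14 in all, crops included, and the job is handed in when it is done.

```bash
mkdir -p pics; ls; cat > h.py <<'E'
import numpy as np, cv2
from scipy.spatial.transform import Rotation as R
from workcell import env
def shot(n,save=None):
    im=env.get_image(n)
    if save: cv2.imwrite('pics/%s.png'%save,im['frame'][:,:,::-1])
    np.savez('/tmp/%s.npz'%n,**{k:np.array(v) for k,v in im.items()})
    return im
def Rm(a):
    a=np.array(a,float)
    return a if a.shape==(3,3) else (R.from_rotvec(a).as_matrix() if a.size==3 else R.from_quat(a).as_matrix())
def rays(im,uv):
    n=cv2.undistortPoints(np.array(uv,float).reshape(-1,1,2),im['camera_matrix'],im['dist'])[:,0]
    return np.c_[n,np.ones(len(n))]@Rm(im['attitude']).T
def plane(im,uv,z):
    d=rays(im,uv);p=np.array(im['position']);return p+d*((z-p[2])/d[:,2])[:,None]
def cloud(im):
    v,u=np.mgrid[:480,:640];d=rays(im,np.c_[u.ravel(),v.ravel()])
    return (np.array(im['position'])+d*im['range_z'].ravel()[:,None]).reshape(480,640,3)
E
python3 - <<'E'
from h import *
for n in('top','side'):
    i=shot(n,n+'0');print(n,i['position'],i['attitude'],i['camera_matrix'].tolist() if hasattr(i['camera_matrix'],'tolist') else i['camera_matrix'],i['dist'],(i['range_z']>0).mean())
print(env.get_state())
E
```

```text
pics
top [0.42625173 0.09888582 1.0536264 ] [-2.12763804  2.09162607 -0.1712405 ] [[443.9366272522068, 0.0, 316.776247508454], [0.0, 443.9366272522068, 234.85996185562396], [0.0, 0.0, 1.0]] [0.03031476 0.         0.         0.         0.        ] 0.99583984375
side [0.65796736 1.05872186 0.73482197] [-0.11412285 -2.73919139  1.48425475] [[577.3529062644367, 0.0, 314.46348792030466], [0.0, 577.3529062644367, 240.04478643981807], [0.0, 0.0, 1.0]] [-0.07657889  0.          0.          0.          0.        ] 0.9958333333333333
{'time_s': 0.1, 'joint_pos': array([ 1.09288201,  0.47770911,  0.02234778,  1.55631398, -0.0115157 ,
        1.10930174, -0.08310705]), 'joint_vel': array([-0.00050916, -0.00303787,  0.00171537, -0.00275601,  0.00095141,
       -0.00050899, -0.00115472]), 'effort': array([ 3.80897734e-03, -5.84092104e+01,  1.53940972e+00, -2.73313379e+01,
       -5.42422570e-02,  1.31253689e-02,  9.35920866e-05]), 'tcp_pos': array([ 0.24377433, -0.62887644,  0.22180093]), 'tool_rot': array([-3.08651054e+00, -5.77315399e-01,  6.22765143e-04]), 'ft_force': array([ 0.25133227, -0.04061717,  1.50873793]), 'torque': array([ 0.01737875,  0.02404836, -0.00805735]), 'grasp_force': 0.0, 'finger_gap': 0.08785747455933549}
```

View pics/top0.png

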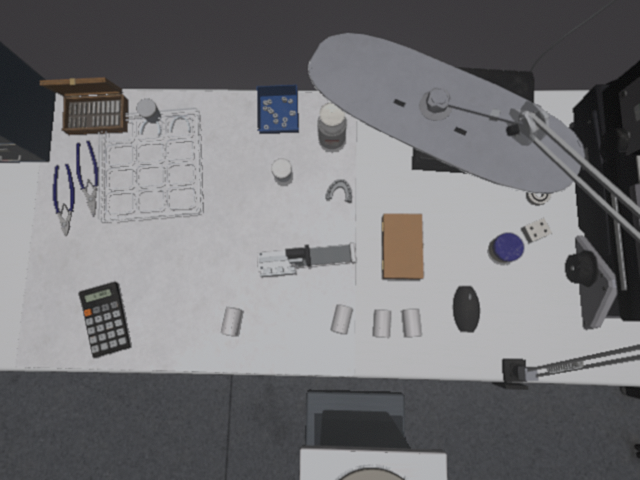

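View pics/side0.png

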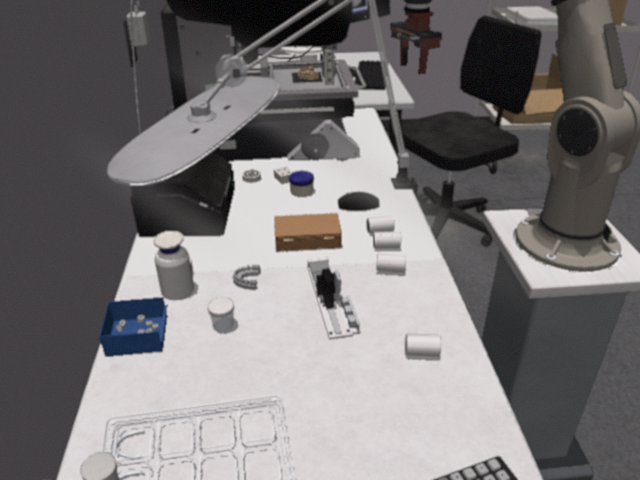

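The top view shows four canisters at (232,321), (342,319), (382,323) and (412,322). The cradle lies along the row at (258–356, 245–277), with its grip at (298,254) and the stop on the left (+y). The arch is at (340,190) and the pot at (282,170).

```bash
python3 - <<'E'
from h import *
S={n:dict(np.load('/tmp/%s.npz'%n)) for n in('top','side')}
T=S['top'];C={n:cloud(S[n]) for n in S}
print('bench z',np.median(C['top'][290:305,240:320,2]),np.median(C['side'][340:360,360:400,2]))
boxes={'top':[(215,300,250,345),(328,300,357,340),(368,305,394,342),(399,305,425,342)],'side':[(400,328,448,362),(370,248,412,278),(368,228,405,252),(362,213,398,236)]}
for n in S:
  for b in boxes[n]:
    P=C[n][b[1]:b[3],b[0]:b[2]].reshape(-1,3);P=P[(P[:,2]>.012)&(P[:,2]<.06)]
    r=cv2.minAreaRect((P[:,:2]*1000).astype(np.float32))
    print(n,len(P),'rect',np.round(r[0],1),np.round(r[1],1),round(r[2],1),'top z',np.percentile(P[:,2],[50,95,99]).round(4))
a=cv2.resize(cv2.imread('pics/top0.png')[235:285,250:365],None,fx=6.9,fy=6.0,interpolation=cv2.INTER_CUBIC)
b=cv2.resize(cv2.imread('pics/side0.png')[250:345,295:370],None,fx=4,fy=3,interpolation=cv2.INTER_CUBIC)
cv2.imwrite('pics/crad.png',np.vstack([a,np.hstack([b,np.zeros((b.shape[0],a.shape[1]-b.shape[1],3),np.uint8)])]) )
# height map of cradle from top
P=C['top'][235:285,250:365].reshape(-1,3)
for z0,z1 in((.004,.013),(.014,.03),(.05,.07),(.07,.09)):
    Q=P[(P[:,2]>z0)&(P[:,2]<z1)]
    if len(Q)>5:
        r=cv2.minAreaRect((Q[:,:2]*1000).astype(np.float32));print(z0,len(Q),np.round(r[0],1),np.round(r[1],1),round(r[2],1),np.median(Q[:,2]).round(4))
print(P.shape)
E
```

```text
bench z 0.0007327815213312716 0.001665565938612501
top 465 rect [420.6 321. ] [39.  62.3] 82.4 top z [0.0348 0.0391 0.0408]
top 474 rect [430.1  69.7] [39.1 61.8] 76.5 top z [0.0353 0.04   0.0409]
top 485 rect [422.5 -21.3] [38.8 62. ] 86.3 top z [0.0337 0.0381 0.0396]
top 489 rect [424.7 -89.7] [60.1 40.7] 4.1 top z [0.0336 0.038  0.0393]
side 728 rect [420.5 324.6] [40.1 60.2] 82.4 top z [0.0332 0.0402 0.0413]
side 463 rect [431.8  78.2] [31.1 60.1] 81.7 top z [0.0318 0.0395 0.0407]
side 509 rect [423.6 -39.6] [61.5 87.2] 1.5 top z [0.027  0.0377 0.0388]
side 487 rect [425.8 -57.5] [90.4 63.3] 89.4 top z [0.0324 0.0385 0.0395]
0.004 963 [567.4 153.9] [117.8 271.7] 0.9 0.0075
0.014 864 [566.1 152.7] [ 51.5 229.3] 11.4 0.0192
0.05 134 [572.9 170.8] [44.  51.8] 1.6 0.06
0.07 202 [568.5 175.9] [32.1 42.5] 6.9 0.0788
(5750, 3)
```

View pics/crad.png

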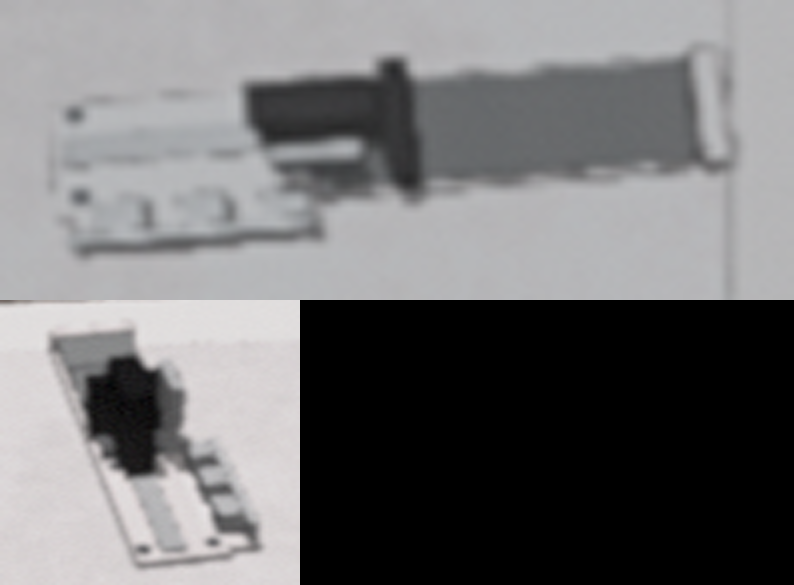

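The crop shows the dark groove bed (415–690, 62–185), the white low rib at (712,105), the black grip (250–380, 85–140), the tab under it (275–360, 140–165) and the notched strip at (70–320, 190–250). In other words, cradle −x faces the robot.

```bash
python3 - <<'E'
from h import *
T=dict(np.load('/tmp/top.npz'));Sd=dict(np.load('/tmp/side.npz'))
g=cv2.cvtColor(T['frame'],cv2.COLOR_RGB2GRAY)
def rect(m,im,z,name):
    c=max(cv2.findContours(m.astype(np.uint8),cv2.RETR_EXTERNAL,cv2.CHAIN_APPROX_NONE)[0],key=cv2.contourArea)
    w=plane(im,c[:,0,:],z)[:,:2]*1000
    r=cv2.minAreaRect(w.astype(np.float32));print(name,np.round(r[0],1),np.round(r[1],1),round(r[2],2))
    return w
box=np.zeros_like(g);box[235:285,250:365]=1
print([g[252,u] for u in range(300,362,3)])
m=(g>85)&(g<135)&(box>0);m[:,:311]=0;m[:,352:]=0
m=cv2.morphologyEx(m.astype(np.uint8),cv2.MORPH_OPEN,np.ones((5,5)))
rect(m,T,.019,'grooves')
v,u=np.nonzero(m)
c=[(k,)+tuple(np.nonzero(m[:,k])[0][[0,-1]]) for k in range(314,350)]
for j in(1,2):
    w=plane(T,[(q[0],q[j]) for q in c],.019);p=np.polyfit(w[:,1],w[:,0],1);print('edge slope dx/dy',p, 'deg',np.degrees(np.arctan(p[0])))
m=(g<75)&(box>0);rect(m,T,.08,'black@80mm'); 
m2=m.copy();m2[:,303:]=0;rect(m2,T,.08,'grip top')
m2=m.copy();m2[:,:305]=0;rect(m2,T,.06,'plate top')
m=(g>150)&(box>0);m[:,:348]=0;
C=cloud(T)
Q=C[240:270,340:365].reshape(-1,3)
for k in range(343,362):print(k,(C[246:262,k,2]*1000).round(0)[::3],C[252,k,:2].round(3),g[252,k])
# side: grip
gs=cv2.cvtColor(Sd['frame'],cv2.COLOR_RGB2GRAY);Cs=cloud(Sd)
P=Cs[255:320,310:350].reshape(-1,3);P=P[P[:,2]>.07];r=cv2.minAreaRect((P[:,:2]*1000).astype(np.float32));print('side grip top',r,P[:,2].max())
E
```

```text
[np.uint8(60), np.uint8(57), np.uint8(55), np.uint8(60), np.uint8(107), np.uint8(105), np.uint8(104), np.uint8(107), np.uint8(106), np.uint8(105), np.uint8(107), np.uint8(106), np.uint8(105), np.uint8(105), np.uint8(106), np.uint8(105), np.uint8(105), np.uint8(152), np.uint8(162), np.uint8(182), np.uint8(181)]
grooves [576.1  96.1] [44.1 94.6] 5.7
edge slope dx/dy [-0.09878193  0.60624108] deg -5.641485777035069
edge slope dx/dy [-0.11621283  0.56832939] deg -6.628769694341814
black@80mm [561.  165.9] [46.8 51.3] 13.58
grip top [570.6 176.7] [20.5 36.2] 6.13
plate top [568.7 148.1] [47.9 11.3] 1.41
343 [16. 14.  9. 11. 13. 15.] [0.586 0.066] 105
344 [18. 13. 18. 14. 17. 15.] [0.584 0.064] 106
345 [18. 16. 17. 15. 19. 15.] [0.585 0.062] 105
346 [17. 17. 17. 19. 17. 15.] [0.585 0.06 ] 107
347 [18. 20. 18. 14. 19. 13.] [0.584 0.057] 106
348 [19. 19. 19. 19. 21.  9.] [0.584 0.055] 105
349 [18. 20. 22. 19. 18. 10.] [0.584 0.053] 92
350 [24. 18. 16. 16. 20. 12.] [0.585 0.05 ] 100
351 [25. 23. 26. 22. 28. 12.] [0.583 0.048] 152
352 [26. 25. 27. 25. 25. 22.] [0.583 0.046] 180
353 [22. 24. 20. 26. 23. 22.] [0.584 0.043] 181
354 [ 7. 18. 25. 28. 23. 25.] [0.584 0.041] 162
355 [-1. -2. 12.  8. 17.  6.] [0.586 0.038] 155
356 [ 1. -2. -2. -1. -0.  8.] [0.588 0.035] 171
357 [-3. -0.  2.  0.  2.  1.] [0.587 0.033] 182
358 [-0. -1. -3. -3.  2. -3.] [0.588 0.03 ] 183
359 [-2.  0. -1.  2. -1. -3.] [0.588 0.028] 182
360 [ 2.  1. -1. -1.  3.  1.] [0.588 0.026] 181
361 [-3. -1. -2.  3. -3.  4.] [0.588 0.023] 182
side grip top ((604.0496826171875, 609.9747924804688), (903.3064575195312, 34.08203125), 85.30943298339844) 0.7348219677869308
```

```bash
cat >> h.py <<'E'
CR=np.array([.5745,.111]);CY=np.radians(6.)
def cr(x,y,o=CR,a=CY):
    return o+np.array([[np.cos(a),-np.sin(a)],[np.sin(a),np.cos(a)]])@[x,y]
def go(xy,z,yaw):
    """print shift (tool axes, units of 40mm) and turn (units .15rad) from measured pose; yaw=world angle of tool y, mod pi"""
    s=env.get_state();Rt=R.from_rotvec(s['tool_rot']).as_matrix()
    d=np.array([*xy,z])-s['tcp_pos'];yt=Rt[:,1];cur=np.arctan2(yt[1],yt[0])
    dy=(yaw-cur+np.pi/2)%np.pi-np.pi/2
    c,si=np.cos(yaw),np.sin(yaw)
    if abs((cur+dy-yaw+np.pi)%(2*np.pi)-np.pi)>1: c,si=-c,-si
    Rd=np.array([[-si*-1,c,0],[-c,si,0],[0,0,-1]]).astype(float)
    rv=R.from_matrix(Rt.T@Rd).as_rotvec()
    print('t',round(s['time_s'],1),'tcp',s['tcp_pos'].round(4),'shift units first',(Rt.T@d/.04).round(2),'after turn',(Rd.T@d/.04).round(2),'turn',(rv/.15).round(2),'gap',round(s['finger_gap'],4),'F',s['ft_force'].round(1),'j7',s['joint_pos'].round(2))
E
python3 - <<'E'
from h import *
for n in('top','side'):
    C=cloud(dict(np.load('/tmp/%s.npz'%n))).reshape(-1,3)
    r=np.hypot(C[:,0],C[:,1]);a=np.degrees(np.arctan2(C[:,1],C[:,0]))
    for a0 in range(-80,40,8):
        k=(a>=a0)&(a<a0+8)&(C[:,2]>.1)&(C[:,2]<1)&(r>.3)&(r<.85)
        if k.sum()>3:print(n,a0,k.sum(),'r',np.percentile(r[k],[1,99]).round(2),'z',np.percentile(C[k,2],[1,99]).round(2))
go(cr(0,66),.2,CY)
E
```

```text
top -48 3267 r [0.46 0.75] z [0.1  0.36]
top -40 1997 r [0.73 0.85] z [0.1  0.21]
top -32 1223 r [0.63 0.81] z [0.3  0.47]
top -24 5107 r [0.69 0.84] z [0.3  0.44]
top -16 5460 r [0.7  0.85] z [0.3  0.39]
top -8 3833 r [0.72 0.85] z [0.29 0.34]
top 0 1723 r [0.77 0.85] z [0.28 0.3 ]
side -72 1991 r [0.58 0.76] z [0.23 0.43]
side -64 141 r [0.72 0.85] z [0.2  0.21]
side -56 729 r [0.56 0.85] z [0.19 0.46]
side -48 5782 r [0.47 0.84] z [0.1  0.46]
side -40 3889 r [0.6  0.85] z [0.1  0.47]
side -32 437 r [0.62 0.79] z [0.31 0.48]
side -24 1366 r [0.69 0.85] z [0.1  0.44]
side -16 2139 r [0.7  0.85] z [0.1  0.39]
side -8 1854 r [0.72 0.85] z [0.1  0.34]
side 0 1084 r [0.77 0.85] z [0.28 0.3 ]Traceback (most recent call last):
  File "<stdin>", line 8, in <module>
  File "h.py", line 31, in go
    rv=R.from_matrix(Rt.T@Rd).as_rotvec()
       ~~~~~~~~~~~~~^^^^^^^^^
  File "scipy/spatial/transform/_rotation.pyx", line 1143, in scipy.spatial.transform._rotation.Rotation.from_matrix
ValueError: Non-positive determinant (left-handed or null coordinate frame) in rotation matrix 0: [[-2.62002356e-01  9.65067228e-01  1.04128676e-04]
 [ 9.65066041e-01  2.62001861e-01  1.60074585e-03]
 [-1.51754545e-03 -5.19890233e-04  9.99998713e-01]].
```

```bash
sed -i 's/\[\[-si\*-1,c,0\],\[-c,si,0\]/[[-si,c,0],[c,si,0]/' h.py
python3 - <<'E'
from h import *
C=np.vstack([cloud(dict(np.load('/tmp/%s.npz'%n))).reshape(-1,3) for n in('top','side')])
print('min r by angle; z bands .03-.1-.2-.3-.4-.6-.9')
r=np.hypot(C[:,0],C[:,1]);a=np.degrees(np.arctan2(C[:,1],C[:,0]))
for a0 in range(-80,40,6):
    o=[]
    for z0,z1 in((.03,.1),(.1,.2),(.2,.3),(.3,.4),(.4,.6),(.6,.9)):
        k=(a>=a0)&(a<a0+6)&(C[:,2]>z0)&(C[:,2]<z1)&(r>.2)&(r<1)
        o.append('%.2f-%.2f(%d)'%(*np.percentile(r[k],[1,99]),k.sum()) if k.sum()>3 else '-')
    print(a0,*o)
go(cr(0,66),.2,CY)
E
```

```text
min r by angle; z bands .03-.1-.2-.3-.4-.6-.9
-80 - - - - - -
-74 - - 0.61-0.73(326) 0.58-0.76(487) 0.63-0.66(98) -
-68 - - 0.61-0.73(86) 0.58-0.76(834) 0.63-0.70(163) -
-62 0.80-0.85(8) 0.77-0.92(16) 0.72-0.95(245) - - -
-56 0.73-0.81(88) 0.74-0.99(195) 0.67-1.00(471) - 0.56-0.64(23) -
-50 0.44-0.70(1304) 0.46-0.98(1664) 0.49-0.98(1148) 0.67-0.83(719) 0.56-0.69(465) -
-44 0.44-0.78(2801) 0.46-0.84(4075) 0.48-0.89(1207) 0.51-0.86(1609) 0.54-0.77(916) -
-38 0.70-0.90(2736) 0.76-0.92(3595) 0.78-0.92(479) 0.79-0.92(1147) 0.59-0.90(1519) -
-32 0.49-1.00(1792) 0.89-1.00(1705) 0.92-1.00(1287) 0.90-1.00(1392) 0.63-1.00(2179) -
-26 0.48-0.86(967) 0.86-0.98(83) 0.70-0.71(5) 0.69-0.84(2770) 0.67-0.73(984) -
-20 0.41-0.85(321) 0.84-1.00(986) 0.69-0.87(117) 0.69-0.86(5906) 0.72-0.76(181) -
-14 0.41-0.94(2463) 0.83-1.00(751) 0.70-0.90(911) 0.70-0.87(4944) - -
-8 0.40-0.99(5654) 0.83-1.00(1241) 0.72-0.93(3198) 0.74-0.87(3274) - -
-2 0.39-0.67(294) - 0.76-0.96(6498) 0.80-0.87(239) - -
4 0.41-0.92(2031) 0.86-0.91(1100) 0.81-0.97(4887) - - -
10 0.41-1.00(1621) - - - - -
16 0.58-1.00(1642) - - - - -
22 - - - - - -
28 - - - - - -
34 0.50-0.56(752) - - - - -
t 0.1 tcp [ 0.2438 -0.6289  0.2218] shift units first [  446.7  -1606.62     3.07] after turn [1.66753e+03 1.01600e+01 5.50000e-01] turn [-0.01 -0.01 -8.7 ] gap 0.0879 F [ 0.3 -0.   1.5] j7 [ 1.09  0.48  0.02  1.56 -0.01  1.11 -0.08]
```

```bash
python3 - <<'E'
from h import *
for n in('top','side'):
    C=cloud(dict(np.load('/tmp/%s.npz'%n)));im=dict(np.load('/tmp/%s.npz'%n))
    P=C.reshape(-1,3);k=(P[:,2]>.1)&(P[:,2]<1.2)&(np.hypot(P[:,0],P[:,1])<1)&(P[:,1]<-.15)
    # voxelise 6cm
    V,cn=np.unique((P[k]/.06).round().astype(int),axis=0,return_counts=True)
    print(n);print(' '.join('(%d,%d,%d)'%tuple(v*6) for v,c in zip(V,cn) if c>4 and (v[0]*.06<.62) ))
E
python3 - <<'E'
import cv2
a=cv2.imread('pics/side0.png')[0:240,240:480];b=cv2.imread('pics/top0.png')[190:400,450:640]
import numpy as np
a=cv2.resize(a,(480,480));b=cv2.resize(b,(320,354));b=np.vstack([b,np.zeros((126,320,3),np.uint8)])
cv2.imwrite('pics/lamp.png',np.hstack([a,b]))
E
```

```text
top
(30,-30,12) (36,-36,12) (36,-36,18) (36,-36,24) (36,-36,30) (36,-36,36) (36,-30,12) (36,-30,18) (36,-30,24) (42,-48,12) (42,-48,18) (42,-36,30) (42,-36,36) (48,-48,12) (48,-48,18) (54,-48,12) (54,-48,18) (54,-30,42) (60,-48,12) (60,-48,18) (60,-30,42) (60,-30,48)
side
(18,-60,36) (18,-60,42) (18,-54,30) (18,-54,36) (24,-72,36) (24,-66,24) (24,-66,30) (24,-66,36) (24,-60,24) (24,-60,30) (24,-60,36) (24,-60,42) (24,-54,30) (24,-54,36) (30,-72,30) (30,-72,36) (30,-66,24) (30,-66,30) (30,-66,36) (30,-66,42) (30,-60,36) (30,-60,42) (30,-30,12) (36,-42,42) (36,-42,48) (36,-36,12) (36,-36,18) (36,-36,24) (36,-36,30) (36,-36,36) (36,-30,12) (36,-30,18) (36,-30,24) (42,-78,18) (42,-78,24) (42,-72,18) (42,-72,24) (42,-66,18) (42,-66,24) (42,-60,18) (42,-60,24) (42,-54,18) (42,-54,24) (42,-48,12) (42,-48,18) (42,-48,24) (42,-48,42) (42,-42,42) (42,-42,48) (42,-36,30) (42,-36,36) (42,-36,42) (42,-36,48) (48,-78,18) (48,-78,24) (48,-72,18) (48,-72,24) (48,-66,18) (48,-66,24) (48,-60,18) (48,-60,24) (48,-54,12) (48,-54,18) (48,-54,24) (48,-54,30) (48,-54,36) (48,-48,12) (48,-48,18) (48,-48,24) (48,-48,30) (48,-48,36) (48,-48,42) (48,-48,48) (48,-36,48) (54,-78,18) (54,-78,24) (54,-72,18) (54,-66,18) (54,-66,24) (54,-60,18) (54,-60,24) (54,-60,30) (54,-54,12) (54,-54,18) (54,-54,24) (54,-54,30) (54,-48,12) (54,-48,18) (54,-48,24) (54,-48,30) (54,-48,36) (54,-48,42) (54,-48,48) (54,-36,48) (54,-30,42) (54,-30,48) (60,-78,18) (60,-78,24) (60,-72,18) (60,-66,18) (60,-66,24) (60,-60,18) (60,-60,24) (60,-60,30) (60,-54,12) (60,-54,18) (60,-54,24) (60,-54,30) (60,-48,12) (60,-48,18) (60,-48,24) (60,-48,36) (60,-48,42) (60,-48,48) (60,-30,42) (60,-30,48)
```

View pics/lamp.png

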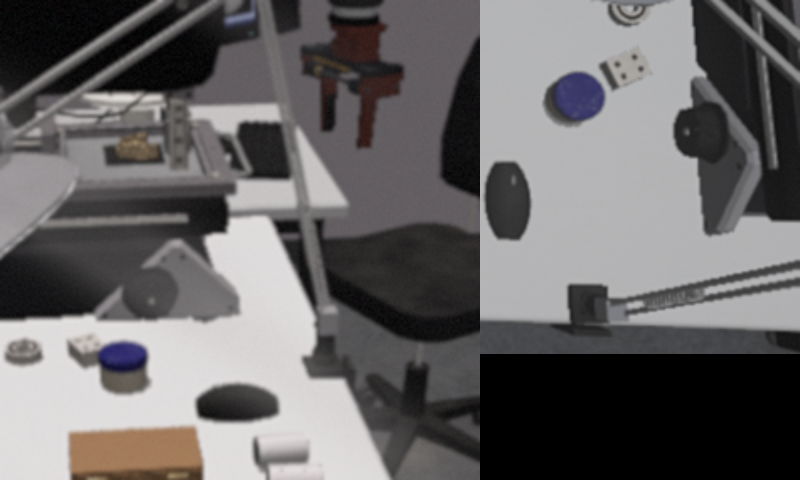

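The crop shows the lamp's lower arm rising from its base and leaning outward, away from the robot: side view (325,360)→(270,0). I'll pass inside it, high and retracted.

```bash
python3 -m handwheel '[[0,-1,-0.7,0,0,0],[0,-1,-0.7,0,0,0],[0,-1,-0.7,0,0,0],[0,-1,-0.7,0,0,0],[0,-1,-0.7,0,0,0],[0,-1,-0.7,0,0,0],[0,-1,-0.7,0,0,0],[0,-1,-0.7,0,0,0],[0,0,0,0,0,0]]' 1
python3 -c "
from h import *
go(cr(0,.066),.2,CY)"
```

```text
time_s: 1.0
tcp_pos: [0.1276, -0.329, 0.4508]
tool_rot: [3.081, 0.577, 0.004]
ft_force: [0.2, -0.8, 0.0]
finger_gap: 0.0877
grasp_force: 0.0
t 1.0 tcp [ 0.1276 -0.329   0.4508] shift units first [14.82 -7.86  6.23] after turn [11.42 12.26  6.27] turn [ 0.05  0.03 -8.7 ] gap 0.0877 F [ 0.2 -0.8  0. ] j7 [ 1.06 -0.23 -0.03  1.86 -0.01  1.5  -0.17]
```

```bash
python3 -m handwheel '[[1,-0.05,0,0,0,-0.7],[1,-0.05,0,0,0,-0.7],[1,-0.05,0,0,0,-0.7],[1,-0.05,0,0,0,-0.7],[1,-0.05,0,0,0,-0.7],[1,-0.05,0,0,0,-0.7],[1,-0.05,0,0,0,-0.7],[1,-0.05,0,0,0,-0.7],[1,-0.05,0,0,0,-0.7],[1,-0.05,0,0,0,-0.7],[1,-0.05,0,0,0,-0.7],[1,-0.05,0,0,0,-0.7]]'
python3 -c "
from h import *
go(cr(0,.066),.13,CY)"
```

```text
time_s: 2.2
tcp_pos: [0.3726, 0.0481, 0.4457]
tool_rot: [-2.149, -2.289, 0.0]
ft_force: [0.7, -0.4, -1.0]
finger_gap: 0.0877
grasp_force: 0.0
t 2.2 tcp [0.3726 0.0481 0.4457] shift units first [2.89 5.08 7.89] after turn [2.69 5.18 7.89] turn [-0.01 -0.01 -0.28] gap 0.0877 F [ 0.7 -0.4 -1. ] j7 [ 0.52 -0.18 -0.66  1.8  -0.11  1.48 -0.06]
```

```bash
python3 -m handwheel '[[0,0,0,0,0,-0.28],[0.5,0.9,0.6,0,0,0],[0.5,0.9,0.6,0,0,0],[0.5,0.9,0.6,0,0,0],[0.5,0.9,0.6,0,0,0],[0.5,0.9,0.6,0,0,0],[0.2,0.7,1,0,0,0],[0,0,1,0,0,0],[0,0,1,0,0,0],[0,0,1,0,0,0],[0,0,0.9,0,0,0],[0,0,0,0,0,0]]'
python3 - <<'E'
from h import *
go(cr(0,.066),.045,CY)
t=shot('top');s=shot('side')
a=cv2.resize(t['frame'][150:290,240:370,::-1],None,fx=3.5,fy=3.5);b=cv2.resize(s['frame'][170:340,270:380,::-1],None,fx=2.88,fy=2.88)
b=b[:490];cv2.imwrite('pics/g1.png',np.hstack([a,b]))
E
```

```text
time_s: 3.4
tcp_pos: [0.5648, 0.1732, 0.1247]
tool_rot: [-2.102, -2.327, 0.014]
ft_force: [-0.1, -0.4, -0.4]
finger_gap: 0.0878
grasp_force: 0.0
t 3.4 tcp [0.5648 0.1732 0.1247] shift units first [0.08 0.1  1.99] after turn [0.08 0.08 1.99] turn [-0.07  0.01 -0.02] gap 0.0878 F [-0.1 -0.4 -0.4] j7 [ 0.15  0.56 -0.74  1.8   0.45  0.96 -0.68]
```

View pics/g1.png

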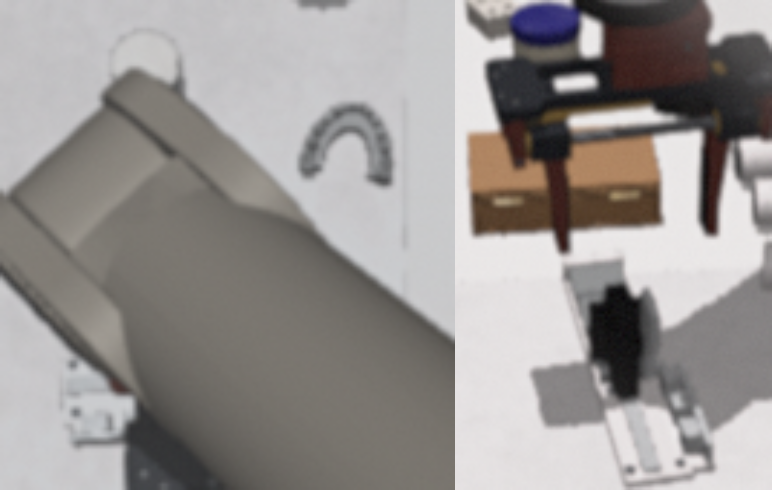

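Side crop: the fingers at (563,245) and (710,232) straddle the black grip at (620,340). The pot and arch are undisturbed. Next I check the grip's x in the side view, then descend.

```bash
python3 - <<'E'
from h import *
s=dict(np.load('/tmp/side.npz'));g=cv2.cvtColor(s['frame'],cv2.COLOR_RGB2GRAY)
sub=(g[265:320,300:350]<60).astype(np.uint8)
c=max(cv2.findContours(sub,cv2.RETR_EXTERNAL,cv2.CHAIN_APPROX_NONE)[0],key=cv2.contourArea)[:,0]+[300,265]
for v in sorted(set(c[:,1]))[::5]:
    u=c[c[:,1]==v,0];print(v,u.min(),u.max(),plane(s,[(u.min(),v),(u.max(),v)],.08)[:,:2].round(4).tolist(),plane(s,[(u.min(),v),(u.max(),v)],.06)[:,:2].round(4).tolist())
for x,y in((-.0185,.066),(.0125,.066),(.0125,.0875)):print(x,y,cr(x,y).round(4))
E
```

```text
269 326 328 [[0.5765, 0.1613], [0.5727, 0.1617]] [[0.574, 0.1339], [0.5701, 0.1343]]
274 322 334 [[0.5856, 0.1767], [0.5628, 0.1789]] [[0.5834, 0.1498], [0.5599, 0.152]]
279 317 334 [[0.5963, 0.1916], [0.5645, 0.1946]] [[0.5944, 0.1651], [0.5616, 0.1682]]
284 317 334 [[0.5975, 0.2069], [0.5661, 0.2099]] [[0.5957, 0.1809], [0.5633, 0.184]]
289 318 335 [[0.5969, 0.2221], [0.5658, 0.2251]] [[0.595, 0.1966], [0.563, 0.1996]]
294 318 334 [[0.5981, 0.2368], [0.5692, 0.2395]] [[0.5963, 0.2117], [0.5665, 0.2145]]
299 324 334 [[0.5885, 0.2521], [0.5707, 0.2538]] [[0.5864, 0.2275], [0.568, 0.2292]]
304 325 332 [[0.588, 0.2663], [0.5757, 0.2675]] [[0.5859, 0.2421], [0.5731, 0.2433]]
-0.0185 0.066 [0.5492 0.1747]
0.0125 0.066 [0.58   0.1779]
0.0125 0.0875 [0.5778 0.1993]
```

```bash
python3 -m handwheel '[[0.08,0.13,0.5,-0.07,0,0],[0,0,0.5,0,0,0],[0,0,0.5,0,0,0],[0,0,0.45,0,0,0],[0,0,0,0,0,0]]'
python3 -c "
from h import *
go(cr(0.00,.066),.045,CY)"
python3 -m handwheel '[[0,0,0,0,0,0],[0,0,0,0,0,0],[0,0,0,0,0,0],[0,0,0,0,0,0],[0,0,0,0,0,0],[0,0,0,0,0,0]]' -1
python3 -c "
from h import *
go(cr(0.00,.066),.045,CY)"
```

```text
time_s: 4.0
tcp_pos: [0.5736, 0.1785, 0.0519]
tool_rot: [2.102, 2.326, 0.01]
ft_force: [-0.6, -0.3, -0.1]
finger_gap: 0.0878
grasp_force: 0.0
t 4.0 tcp [0.5736 0.1785 0.0519] shift units first [-0.03 -0.15  0.17] after turn [-0.03 -0.15  0.17] turn [ 0.06  0.   -0.03] gap 0.0878 F [-0.6 -0.3 -0.1] j7 [ 0.09  0.66 -0.68  1.84  0.55  0.83 -0.76]
time_s: 4.6
tcp_pos: [0.5739, 0.1789, 0.0528]
tool_rot: [2.102, 2.325, 0.012]
ft_force: [0.2, 0.7, 0.3]
finger_gap: 0.0431
grasp_force: 0.0
t 4.6 tcp [0.5739 0.1789 0.0528] shift units first [-0.04 -0.16  0.19] after turn [-0.04 -0.16  0.2 ] turn [ 0.07  0.   -0.03] gap 0.0431 F [0.2 0.7 0.3] j7 [ 0.09  0.66 -0.68  1.84  0.55  0.83 -0.76]
```

```bash
python3 -m handwheel '[[0,-0.08,0.2,0.05,0,0],[0,0,0,0,0,0],[0,0,0,0,0,0],[0,0,0,0,0,0],[0,0,0,0,0,0],[0,0,0,0,0,0]]' -1
python3 -c "
from h import *
go(cr(0.00,.066),.045,CY);print(env.get_state()['grasp_force'])"
```

```text
time_s: 5.2
tcp_pos: [0.5722, 0.1782, 0.0435]
tool_rot: [2.106, 2.328, 0.006]
ft_force: [8.4, 2.5, -10.8]
finger_gap: 0.0236
grasp_force: 30.0
t 5.2 tcp [0.5722 0.1782 0.0435] shift units first [-0.03 -0.12 -0.04] after turn [-0.03 -0.12 -0.04] turn [ 0.03 -0.01 -0.03] gap 0.0236 F [  8.4   2.5 -10.8] j7 [ 0.09  0.67 -0.67  1.84  0.56  0.82 -0.77]
30.01227378845215
```

```bash
python3 -m handwheel '[[0.2,0,0,0,0,0],[0.3,0,0,0,0,0],[0.3,0,0,0,0,0],[0.3,0,0,0,0,0],[0.2,0,0,0,0,0],[0.1,0,0,0,0,0],[0,0,0,0,0,0],[0,0,0,0,0,0]]'
python3 -c "
from h import *
go(cr(0.00,.122),.045,CY);print(env.get_state()['grasp_force'])"
```

```text
time_s: 6.0
tcp_pos: [0.5662, 0.234, 0.0434]
tool_rot: [2.106, 2.328, 0.005]
ft_force: [6.6, 1.7, -9.9]
finger_gap: 0.0238
grasp_force: 30.0
t 6.0 tcp [0.5662 0.234  0.0434] shift units first [-0.03 -0.11 -0.04] after turn [-0.03 -0.11 -0.04] turn [ 0.03 -0.   -0.03] gap 0.0238 F [ 6.6  1.7 -9.9] j7 [-0.01  0.69 -0.67  1.81  0.56  0.84 -0.85]
30.014103055000305
```

```bash
python3 -m handwheel '[[0,0,0,0,0,0],[0,0,0,0,0,0],[0,0,0,0,0,0],[0,0,0,0,0,0],[0,0,-0.5,0,0,0],[0,0,-1,0,0,0],[0,0,-1,0,0,0],[-1,-0.5,-0.5,0,0,0.5],[-1,-0.5,0,0,0,0.5],[-1,-0.5,0,0,0,0.5]]' 1
python3 - <<'E'
from h import *
t=shot('top','t2');s=shot('side','s2')
C=cloud(s)
for b in [(400,328,448,362),(370,248,412,278)]:
    P=C[b[1]:b[3],b[0]:b[2]].reshape(-1,3);P=P[(P[:,2]>.012)&(P[:,2]<.06)];r=cv2.minAreaRect((P[:,:2]*1000).astype(np.float32));print(r)
go([.4301,.0705],.1,np.radians(-13.5))
a=t['frame'][200:345,220:430,::-1];a=cv2.resize(a,None,fx=3,fy=3);b=cv2.resize(s['frame'][230:345,290:420,::-1],None,fx=3,fy=3)
b=np.vstack([b,np.zeros((a.shape[0]-b.shape[0],b.shape[1],3),np.uint8)])[:,:170*1]; b=cv2.resize(s['frame'][230:345,295:360,::-1],None,fx=2.6,fy=3.78)[:435];cv2.imwrite('pics/v2.png',np.hstack([a,np.vstack([b,np.zeros((a.shape[0]-b.shape[0],b.shape[1],3),np.uint8)])]))
E
```

```text
time_s: 7.0
tcp_pos: [0.5084, 0.1118, 0.1656]
tool_rot: [2.355, 2.073, 0.008]
ft_force: [1.1, -1.7, 0.4]
finger_gap: 0.0881
grasp_force: 0.0
((420.595703125, 325.29840087890625), (38.42107391357422, 59.55963897705078), 81.95683288574219)
((431.8079528808594, 77.54871368408203), (31.489912033081055, 60.34626770019531), 80.31643676757812)
t 7.1 tcp [0.5059 0.1065 0.1642] shift units first [-1.14 -1.76  1.61] after turn [-1.32 -1.63  1.6 ] turn [0.02 0.03 0.69] gap 0.0878 F [0.7 0.1 0.1] j7 [ 0.28  0.38 -0.74  1.95  0.33  0.93 -0.76]
```

View pics/v2.png

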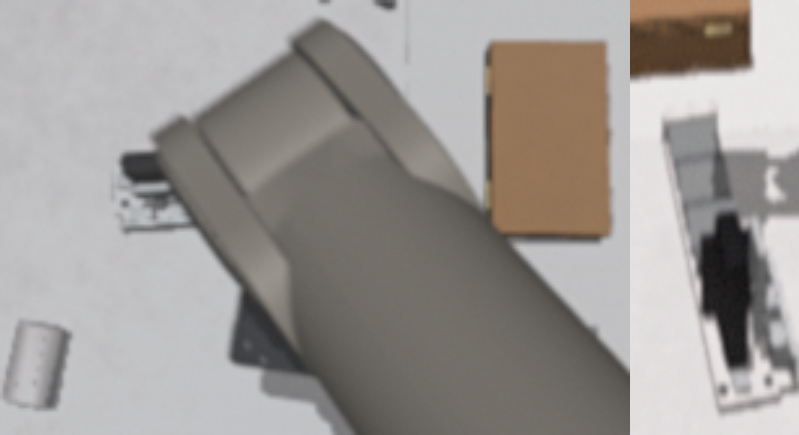

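The stop is drawn out: the side crop shows three free grooves at (690,140)–(710,250) with the black grip beyond them. Now the can nearest the cradle.

```bash
python3 -m handwheel '[[-0.6,-0.8,0.3,0,0,0.55],[-0.6,-0.85,0.6,0,0,0],[-0.1,0,0.8,0,0,0],[0,0,0.3,0,0,0],[0,0,0,0,0,0]]'
python3 - <<'E'
from h import *
go([.4305,.0715],.008,np.radians(-11.5))
E
```

```text
time_s: 7.6
tcp_pos: [0.4346, 0.0734, 0.0835]
tool_rot: [2.437, 1.982, 0.003]
ft_force: [0.7, -0.2, -0.5]
finger_gap: 0.0879
grasp_force: 0.0
t 7.6 tcp [0.4346 0.0734 0.0835] shift units first [-0.07 -0.09  1.89] after turn [-0.07 -0.09  1.89] turn [ 0.01 -0.01 -0.03] gap 0.0879 F [ 0.7 -0.2 -0.5] j7 [ 0.29  0.38 -0.7   2.18  0.39  0.69 -0.88]
```

```bash
python3 -m handwheel '[[-0.07,-0.09,0.6,0,0,0],[0,0,0.6,0,0,0],[0,0,0.6,0,0,0],[0,0,0,0,0,0]]'
python3 -m handwheel '[[0,0,0.08,0,0,0],[0,0,0,0,0,0],[0,0,0,0,0,0],[0,0,0,0,0,0],[0,0,0,0,0,0],[0,0,0,0,0,0],[0,0,0,0,0,0]]' -1
python3 - <<'E'
from h import *
go(cr(0,-.04),.07,CY);print(env.get_state()['grasp_force'])
E
```

```text
time_s: 8.0
tcp_pos: [0.4309, 0.0717, 0.0113]
tool_rot: [2.437, 1.982, 0.002]
ft_force: [-0.6, 0.1, -0.3]
finger_gap: 0.0876
grasp_force: 0.0
time_s: 8.7
tcp_pos: [0.4313, 0.0708, 0.0098]
tool_rot: [2.437, 1.979, 0.006]
ft_force: [-0.6, -0.8, 6.3]
finger_gap: 0.0596
grasp_force: 29.9
t 8.7 tcp [0.4313 0.0708 0.0098] shift units first [ 0.77  3.61 -1.49] after turn [-0.37  3.67 -1.5 ] turn [ 0.03 -0.   -2.08] gap 0.0596 F [-0.6 -0.8  6.3] j7 [ 0.18  0.51 -0.58  2.23  0.56  0.53 -1.03]
29.94887748034671
```

```bash
python3 -m handwheel '[[0,0,-0.5,0,0,0],[0,0,-1,0,0,0],[0,0,0,0,0,0]]'
python3 - <<'E'
from h import *
s=dict(np.load('/tmp/side.npz'));g=cv2.cvtColor(s['frame'],cv2.COLOR_RGB2GRAY)
# profile down the cradle centreline in side view (s2): project local (0,y,.021)
def proj(im,P):
    Rc=Rm(im['attitude']);t=-Rc.T@im['position'];return cv2.projectPoints(np.array(P,float),cv2.Rodrigues(Rc.T)[0],t,im['camera_matrix'],im['dist'])[0][:,0]
for x in(-.008,.0,.008):
    ys=np.arange(-.08,.075,.003);uv=proj(s,[[*cr(x,y),.021] for y in ys])
    print(x,[(int(round(y*1000)),int(cv2.getRectSubPix(g,(1,1),tuple(map(float,q)))[0,0])) for y,q in zip(ys,uv)])
C=cloud(s)
for v in range(255,275):
    k=slice(306,330);print(v,[ (int(round(C[v,u,2]*1000))) for u in range(306,334,3)],g[v,306:334:3])
print(env.get_state()['finger_gap'])
E
```

```text
time_s: 9.0
tcp_pos: [0.433, 0.0714, 0.0725]
tool_rot: [2.435, 1.977, 0.013]
ft_force: [0.5, 0.3, -0.4]
finger_gap: 0.06
grasp_force: 29.9
-0.008 [(-80, 231), (-77, 230), (-74, 229), (-71, 230), (-68, 223), (-65, 199), (-62, 170), (-59, 147), (-56, 143), (-53, 143), (-50, 145), (-47, 147), (-44, 146), (-41, 146), (-38, 146), (-35, 145), (-32, 142), (-29, 133), (-26, 117), (-23, 107), (-20, 103), (-17, 102), (-14, 100), (-11, 96), (-8, 90), (-5, 87), (-2, 87), (1, 87), (4, 84), (7, 85), (10, 82), (13, 82), (16, 101), (19, 124), (22, 135), (25, 124), (28, 94), (31, 57), (34, 34), (37, 29), (40, 31), (43, 31), (46, 31), (49, 29), (52, 33), (55, 32), (58, 33), (61, 33), (64, 33), (67, 33), (70, 31), (73, 28)]
0.0 [(-80, 228), (-77, 225), (-74, 223), (-71, 223), (-68, 216), (-65, 193), (-62, 161), (-59, 146), (-56, 143), (-53, 146), (-50, 146), (-47, 145), (-44, 146), (-41, 145), (-38, 145), (-35, 146), (-32, 144), (-29, 135), (-26, 127), (-23, 125), (-20, 134), (-17, 142), (-14, 146), (-11, 147), (-8, 146), (-5, 144), (-2, 142), (1, 143), (4, 143), (7, 141), (10, 131), (13, 121), (16, 11
[... 1781 characters left out ...]
25 219 221]
267 [4, 9, 16, 18, 17, 15, 12, 14, 1, 0] [213 138 146 146 146 143 145 129 212 223]
268 [3, 6, 17, 14, 18, 15, 13, 14, 0, 1] [221 168 144 146 148 147 145 131 202 219]
269 [2, 7, 13, 14, 13, 13, 14, 14, 1, 2] [224 181 146 147 144 143 138 124 169 190]
270 [3, 7, 13, 14, 13, 12, 10, 13, 5, 2] [224 184 142 141 137 133 127 104 120 149]
271 [0, 7, 12, 12, 12, 14, 17, 17, 19, 1] [225 187 133 131 124 126 123  94  89 129]
272 [0, 9, 15, 17, 17, 20, 19, 20, 22, 4] [226 187 122 122 124 127 132  96  84 131]
273 [-1, 5, 15, 17, 22, 22, 22, 20, 17, 4] [226 189 121 132 138 139 145 105  85 129]
274 [3, 4, 15, 19, 22, 21, 22, 18, 22, 2] [227 191 136 143 146 145 148 107  87 128]
0.06004392992421168
```

```bash
python3 - <<'E'
from h import *
s=dict(np.load('/tmp/side.npz'));g=cv2.cvtColor(s['frame'],cv2.COLOR_RGB2GRAY).astype(int)
t0=cv2.imread('pics/top0.png',0).astype(int);im=dict(np.load('/tmp/top.npz'))
inv=lambda w:(w[:,:2]-CR)@np.array([[np.cos(CY),-np.sin(CY)],[np.sin(CY),np.cos(CY)]])*1000
for v in range(262,268):
    print('side',v,g[v,302:336].tolist())
for u in(320,330,340,346):
    print('top',u,t0[238:275,u].tolist())
# camera fixed: subpixel edges by eye later
import numpy as np
for u in range(316,350,4):
    col=t0[:,u].astype(float);
    up=[v for v in range(238,252) if col[v]>=145>col[v+1]];dn=[v for v in range(255,275) if col[v]<145<=col[v+1]]
    if up and dn:print(u,[inv(plane(im,[(u,v+(col[v]-145)/(col[v]-col[v+1]))],.020)).round(1)[0].tolist() for v in(up[0],dn[-1])])
E
```

```text
side 262 [231, 231, 232, 231, 224, 185, 160, 158, 156, 153, 154, 156, 149, 148, 146, 143, 141, 140, 142, 143, 142, 144, 142, 142, 141, 142, 174, 224, 232, 232, 232, 231, 230, 230]
side 263 [231, 231, 231, 232, 225, 178, 137, 130, 137, 142, 142, 142, 142, 145, 144, 144, 144, 144, 146, 144, 145, 145, 143, 146, 145, 143, 170, 220, 233, 232, 231, 230, 229, 231]
side 264 [230, 231, 232, 232, 223, 173, 127, 115, 134, 145, 145, 145, 145, 147, 145, 145, 145, 148, 146, 145, 145, 147, 147, 146, 143, 135, 162, 218, 230, 229, 227, 228, 227, 227]
side 265 [230, 230, 231, 231, 222, 167, 122, 111, 134, 145, 146, 147, 145, 147, 145, 145, 145, 147, 144, 147, 146, 144, 146, 146, 137, 126, 146, 203, 226, 225, 225, 224, 222, 223]
side 266 [227, 228, 229, 228, 215, 167, 128, 116, 130, 142, 147, 145, 145, 147, 147, 144, 144, 144, 145, 147, 147, 145, 148, 145, 141, 125, 132, 185, 219, 224, 221, 221, 222, 222]
side 267 [226, 226, 225, 227, 213, 177, 155, 138, 134, 141, 146, 148, 148, 146, 149, 146, 146, 148, 145, 143, 146, 147, 145, 146, 145, 129, 121, 166, 212, 225, 223, 223, 223, 224]
top 320 [182, 182, 1
[... 369 characters left out ...]
p 340 [181, 182, 182, 181, 183, 179, 159, 138, 121, 106, 103, 104, 105, 104, 105, 105, 103, 105, 104, 104, 104, 104, 103, 105, 115, 138, 158, 175, 181, 183, 182, 182, 182, 181, 181, 181, 181]
top 346 [181, 182, 182, 181, 185, 180, 156, 123, 104, 105, 105, 105, 105, 105, 106, 105, 105, 105, 105, 105, 105, 105, 103, 106, 111, 117, 156, 180, 183, 182, 183, 183, 181, 183, 182, 181, 182]
316 [[22.9, 17.2], [-23.2, 21.1]]
320 [[22.7, 7.8], [-22.0, 11.6]]
324 [[21.0, -1.6], [-23.3, 2.4]]
328 [[23.1, -11.2], [-20.8, -7.3]]
332 [[22.6, -20.6], [-22.6, -16.5]]
336 [[21.9, -30.0], [-22.6, -25.9]]
340 [[22.8, -39.6], [-21.3, -35.4]]
344 [[22.1, -49.0], [-21.5, -44.7]]
348 [[23.0, -58.5], [-23.0, -54.0]]
```

```bash
sed -i 's/CR=np.array.*;CY/CR=np.array([.5755,.111]);CY/' h.py; python3 -m handwheel '[[-0.07,0.6,0,0,0,-0.7],[-0.07,1,0,0,0,-0.7],[-0.07,1,0,0,0,-0.7],[0,0.9,0,0,0,0],[0,0,0,0,0,0]]'
python3 - <<'E'
from h import *
go(cr(0,-.04),.07,CY);go(cr(0,-.04),.024,CY)
E
```

```text
time_s: 9.5
tcp_pos: [0.5731, 0.0574, 0.0691]
tool_rot: [2.099, 2.333, 0.009]
ft_force: [-0.1, -0.1, -0.6]
finger_gap: 0.0598
grasp_force: 29.9
t 9.5 tcp [0.5731 0.0574 0.0691] shift units first [ 0.33  0.2  -0.02] after turn [ 0.33  0.2  -0.02] turn [ 0.04 -0.01  0.01] gap 0.0598 F [-0.1 -0.1 -0.6] j7 [ 0.32  0.6  -0.7   1.89  0.52  0.83 -0.54]
t 9.5 tcp [0.5731 0.0574 0.0691] shift units first [0.32 0.19 1.13] after turn [0.33 0.2  1.13] turn [ 0.04 -0.01  0.01] gap 0.0598 F [-0.1 -0.1 -0.6] j7 [ 0.32  0.6  -0.7   1.89  0.52  0.83 -0.54]
```

```bash
python3 -m handwheel '[[0.33,0.2,0,0.03,0,0],[0,0,0.4,0,0,0],[0,0,0.35,0,0,0],[0,0,0.15,0,0,0],[0,0,0,0,0,0]]'
python3 - <<'E'
from h import *
go(cr(0,-.04),.024,CY)
E
```

```text
time_s: 10.0
tcp_pos: [0.5733, 0.0708, 0.0317]
tool_rot: [-2.095, -2.337, 0.006]
ft_force: [-0.5, -0.5, -0.8]
finger_gap: 0.0601
grasp_force: 29.9
t 10.0 tcp [0.5733 0.0708 0.0317] shift units first [-0.01  0.16  0.19] after turn [-0.01  0.16  0.19] turn [-0.03  0.    0.03] gap 0.0601 F [-0.5 -0.5 -0.8] j7 [ 0.27  0.66 -0.66  1.89  0.56  0.79 -0.6 ]
```

```bash
python3 -m handwheel '[[0,0.15,0.08,0,0,0],[0,0,0.06,0,0,0],[0,0,0.04,0,0,0],[0,0,0,0,0,0],[0,0,0,0,0,0]]'
python3 - <<'E'
from h import *
go(cr(0,-.04),.024,CY)
E
```

```text
time_s: 10.5
tcp_pos: [0.5811, 0.072, 0.0264]
tool_rot: [-2.097, -2.338, 0.002]
ft_force: [0.4, -0.3, -0.7]
finger_gap: 0.0603
grasp_force: 29.9
t 10.5 tcp [0.5811 0.072  0.0264] shift units first [-0.02 -0.04  0.06] after turn [-0.02 -0.04  0.06] turn [-0.01  0.    0.02] gap 0.0603 F [ 0.4 -0.3 -0.7] j7 [ 0.26  0.68 -0.65  1.88  0.57  0.78 -0.6 ]
```

```bash
python3 -m handwheel '[[0,-0.02,0.06,0,0,0],[0,0,0,0,0,0]]';python3 -m handwheel '[[0,0,0.05,0,0,0],[0,0,0,0,0,0]]'
```

```text
time_s: 10.7
tcp_pos: [0.5802, 0.072, 0.0237]
tool_rot: [-2.097, -2.338, 0.002]
ft_force: [-0.1, -0.1, -0.5]
finger_gap: 0.0598
grasp_force: 29.9
time_s: 10.9
tcp_pos: [0.5805, 0.0725, 0.0231]
tool_rot: [-2.097, -2.339, 0.001]
ft_force: [-4.1, -0.2, 11.4]
finger_gap: 0.0599
grasp_force: 29.9
```

```bash
python3 -m handwheel '[[0,0,0,0,0,0],[0,0,0,0,0,0],[0,0,0,0,0,0],[0,0,-0.5,0,0,0],[0,0,-1,0,0,0],[0,0,-0.7,0,0,0],[-0.7,-0.8,0,0,0,0.3],[-0.7,-0.8,0,0,0,0.3],[-0.7,-0.8,0,0,0,0.3],[-0.7,-0.8,0,0,0,0.3]]' 1
cat >> h.py <<'E'
def cans(n,im=None,zmin=.012):
    """bright upright blobs near the cans by depth: returns rects in mm"""
    im=im or shot(n);C=cloud(im);z=C[:,:,2]
    m=((z>zmin)&(z<.05)&(C[:,:,0]>.36)&(C[:,:,0]<.5)&(C[:,:,1]>-.2)&(C[:,:,1]<.45)).astype(np.uint8)
    m=cv2.morphologyEx(m,cv2.MORPH_OPEN,np.ones((3,3)))
    k,l,st,_=cv2.connectedComponentsWithStats(m)
    for i in range(1,k):
        if st[i,4]<150:continue
        r=cv2.minAreaRect((C[l==i][:,:2]*1000).astype(np.float32));w,h=r[1];a=r[2]+(90 if h>w else 0);a=(a+90)%180-90
        print(n,np.round(r[0],1),'len,wid',np.round([max(w,h),min(w,h)],1),'axis yaw',round(a,1),'px',st[i,:4],'ztop',np.percentile(z[l==i],97).round(4))
    return im
E
python3 - <<'E'
from h import *
cans('top');s=cans('side');go([.424,-.0205],.1,np.radians(-3.7))
C=cloud(s);P=C[235:330,280:400].reshape(-1,3);P=P[(P[:,2]>.035)&(P[:,2]<.06)&(P[:,0]>.53)]
L=(P[:,:2]-CR)@np.array([[np.cos(CY),-np.sin(CY)],[np.sin(CY),np.cos(CY)]])
L=L[L[:,1]<.04];print('can in cradle local x,y pct',np.percentile(L,[2,50,98],axis=0).round(4).tolist(),len(L))
cv2.imwrite('pics/s3.png',cv2.resize(s['frame'][200:345,280:440,::-1],None,fx=4,fy=4))
E
```

```text
time_s: 11.9
tcp_pos: [0.456, -0.0463, 0.1099]
tool_rot: [-2.301, -2.137, 0.002]
ft_force: [-0.1, -0.6, 0.6]
finger_gap: 0.0879
grasp_force: 0.0
top [420.5 321.5] len,wid [62.  38.6] axis yaw -8.3 px [221 308  21  28] ztop 0.0404
top [422.5 -21.8] len,wid [61.9 38.9] axis yaw -1.3 px [373 309  18  29] ztop 0.0388
side [ 460.2 -191.5] len,wid [72.6 17. ] axis yaw -0.2 px [345 197  29  11] ztop 0.032
side [424.  -50.6] len,wid [112.4  62.8] axis yaw -87.4 px [366 216  35  32] ztop 0.0387
side [420.3 325.9] len,wid [60.3 37.5] axis yaw -10.3 px [406 333  35  23] ztop 0.0404
t 12.0 tcp [ 0.4522 -0.0495  0.109 ] shift units first [ 0.67 -0.76  0.23] after turn [ 0.68 -0.75  0.22] turn [-0.04  0.03 -0.09] gap 0.088 F [-0.7 -0.7 -0.3] j7 [ 0.6   0.37 -0.74  2.13  0.36  0.78 -0.45]
can in cradle local x,y pct [[-0.0434, -0.1445], [0.0057, -0.0317], [0.0676, -0.0178]] 569
```

View pics/s3.png

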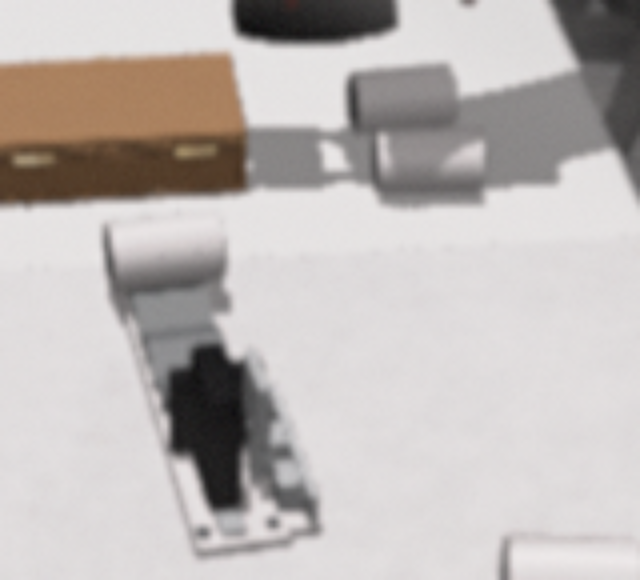

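Side crop: one can rests level in slot 1 at (168,255). Two cans are at (405,95) and (430,160), and the fourth is at the bottom right.

```bash
python3 -m handwheel '[[0.67,-0.75,0,0,0,-0.05],[0,0,0.5,0,0,0],[0,0,0.6,0,0,0],[0,0,0.4,0,0,0],[0,0,0,0,0,0]]'
python3 - <<'E'
from h import *
go([.423,-.021],.009,np.radians(-2.5))
s=dict(np.load('/tmp/side.npz'));C=cloud(s)[252:275,302:342].reshape(-1,3);P=C[C[:,2]>.03]
L=(P[:,:2]-CR)@np.array([[np.cos(CY),-np.sin(CY)],[np.sin(CY),np.cos(CY)]])*1000
print(cv2.minAreaRect(L.astype(np.float32)),np.percentile(P[:,2],97))
Q=cloud(s)[262:330,295:360].reshape(-1,3);L=(Q[:,:2]-CR)@np.array([[np.cos(CY),-np.sin(CY)],[np.sin(CY),np.cos(CY)]])*1000
for y in (-10,0,10,20):
    k=(abs(L[:,1]-y)<4)&(Q[:,2]>.004)&(Q[:,2]<.025);print(y,np.percentile(L[k,0],[1,99]),k.sum())
E
```

```text
time_s: 12.5
tcp_pos: [0.4283, -0.0155, 0.0486]
tool_rot: [-2.287, -2.148, 0.004]
ft_force: [0.3, 0.7, -0.7]
finger_gap: 0.088
grasp_force: 0.0
t 12.5 tcp [ 0.4283 -0.0155  0.0486] shift units first [-0.15 -0.12  0.99] after turn [-0.14 -0.13  0.99] turn [-0.03 -0.   -0.13] gap 0.088 F [ 0.3  0.7 -0.7] j7 [ 0.48  0.44 -0.69  2.22  0.48  0.63 -0.62]
((73.8658676147461, 442.97637939453125), (1003.0623779296875, 62.514434814453125), 81.24701690673828) 0.05316879799233173
-10 [-28.45054748  30.59474277] 79
0 [-24.1390389   30.17556073] 66
10 [-17.19718486  27.79330748] 29
20 [-41.57210014  23.66470045] 49
```

```bash
python3 -m handwheel '[[-0.14,-0.13,0.3,0,0,-0.13],[0,0,0.5,0,0,0],[0,0,0.18,0,0,0],[0,0,0,0,0,0]]'
python3 -m handwheel '[[0,0,0,0,0,0],[0,0,0,0,0,0],[0,0,0,0,0,0],[0,0,0,0,0,0],[0,0,0,0,0,0],[0,0,0,0,0,0]]' -1
python3 - <<'E'
from h import *
s=dict(np.load('/tmp/side.npz'));C=cloud(s)[252:275,302:342].reshape(-1,3);P=C[(C[:,2]>.03)&(C[:,2]<.06)]
L=(P[:,:2]-CR)@np.array([[np.cos(CY),-np.sin(CY)],[np.sin(CY),np.cos(CY)]])*1000
print(cv2.minAreaRect(L.astype(np.float32)),np.percentile(P[:,2],97))
E
```

```text
time_s: 12.9
tcp_pos: [0.4236, -0.021, 0.0107]
tool_rot: [-2.268, -2.171, 0.002]
ft_force: [0.1, 0.4, 0.4]
finger_gap: 0.0877
grasp_force: 0.0
time_s: 13.5
tcp_pos: [0.4237, -0.0216, 0.0113]
tool_rot: [-2.27, -2.171, 0.002]
ft_force: [-2.3, -0.4, 6.3]
finger_gap: 0.0595
grasp_force: 29.9
((0.6706981658935547, -32.813751220703125), (60.61075973510742, 34.822235107421875), 1.4337522983551025) 0.05311143069193832
```

```bash
sed -i 's/CR=np.array.*;CY/CR=np.array([.5750,.111]);CY/' h.py; python3 -m handwheel '[[0,0,-0.5,0,0,0],[0,0,-1,0,0,0],[0,0,-0.5,0,0,0],[0,0,0,0,0,0]]'
python3 - <<'E'
from h import *
go(cr(0,0),.095,CY);print(env.get_state()['grasp_force'])
E
```

```text
time_s: 13.9
tcp_pos: [0.4254, -0.0215, 0.093]
tool_rot: [2.269, 2.169, 0.003]
ft_force: [-0.2, 0.0, -1.2]
finger_gap: 0.0598
grasp_force: 29.9
t 13.9 tcp [ 0.4254 -0.0215  0.093 ] shift units first [ 3.48  3.59 -0.04] after turn [ 2.9   4.06 -0.05] turn [ 0.02  0.01 -1.  ] gap 0.0598 F [-0.2  0.  -1.2] j7 [ 0.57  0.36 -0.76  2.21  0.38  0.71 -0.51]
29.9367892742157
```

```bash
python3 -m handwheel '[[0,0,0,0,0,-0.5],[0,0,0,0,0,-0.5],[0.6,0.9,0,0,0,0],[0.8,0.9,0,0,0,0],[0.8,0.9,0,0,0,0],[0.7,0.9,0,0,0,0],[0,0.46,0,0,0,0],[0,0,0,0,0,0],[0,0,0,0,0,0]]'
python3 - <<'E'
from h import *
go(cr(0,0),.03,CY);print(env.get_state()['grasp_force'])
E
```

```text
time_s: 14.8
tcp_pos: [0.5716, 0.1104, 0.0889]
tool_rot: [-2.1, -2.333, 0.006]
ft_force: [-1.5, 0.3, -0.6]
finger_gap: 0.06
grasp_force: 30.0
t 14.8 tcp [0.5716 0.1104 0.0889] shift units first [0.01 0.09 1.47] after turn [0.01 0.09 1.47] turn [-0.03  0.    0.  ] gap 0.06 F [-1.5  0.3 -0.6] j7 [ 0.25  0.6  -0.73  1.85  0.5   0.89 -0.62]
30.0139519572258
```

```bash
python3 -m handwheel '[[0.01,0.09,0.4,-0.03,0,0],[0,0,0.5,0,0,0],[0,0,0.4,0,0,0],[0,0,0.17,0,0,0],[0,0,0,0,0,0],[0,0,0,0,0,0]]'
python3 - <<'E'
from h import *
go(cr(0,0),.0245,CY)
E
```

```text
time_s: 15.4
tcp_pos: [0.5767, 0.1119, 0.032]
tool_rot: [2.1, 2.334, 0.004]
ft_force: [1.4, -0.7, -0.6]
finger_gap: 0.0601
grasp_force: 29.9
t 15.4 tcp [0.5767 0.1119 0.032 ] shift units first [-0.02 -0.04  0.19] after turn [-0.02 -0.04  0.19] turn [ 0.02 -0.    0.01] gap 0.0601 F [ 1.4 -0.7 -0.6] j7 [ 0.2   0.67 -0.67  1.87  0.58  0.79 -0.68]
```

```bash
python3 -m handwheel '[[-0.02,-0.04,0.1,0,0,0],[0,0,0.06,0,0,0],[0,0,0,0,0,0]]';python3 -m handwheel '[[0,0,0.05,0,0,0],[0,0,0,0,0,0]]'
```

```text
time_s: 15.7
tcp_pos: [0.5755, 0.1112, 0.0263]
tool_rot: [2.099, 2.333, 0.005]
ft_force: [-1.7, 0.4, 4.5]
finger_gap: 0.0598
grasp_force: 29.9
time_s: 15.9
tcp_pos: [0.5755, 0.1112, 0.026]
tool_rot: [2.099, 2.333, 0.003]
ft_force: [-7.2, -1.4, 21.8]
finger_gap: 0.0598
grasp_force: 30.0
```

```bash
python3 -m handwheel '[[0,0,-0.05,0,0,0],[0,0,0,0,0,0],[0,0,0,0,0,0],[0,0,0,0,0,0],[0,0,-0.5,0,0,0],[0,0,-1,0,0,0],[0,0,-0.7,0,0,0],[-1,-0.7,0,0,0,0.1],[-1,-0.7,0,0,0,0.1],[-1,-0.7,0,0,0,0],[-1,-0.7,0,0,0,0]]' 1
python3 - <<'E'
from h import *
t=cans('top');s=cans('side');go([.425,-.09],.009,np.radians(4))
C=cloud(s)[240:300,298:350].reshape(-1,3);P=C[(C[:,2]>.038)&(C[:,2]<.06)]
L=(P[:,:2]-CR)@np.array([[np.cos(CY),-np.sin(CY)],[np.sin(CY),np.cos(CY)]])*1000
k=L[:,1]<0
for k in(L[:,1]<-20,(L[:,1]>-15)&(L[:,1]<28)):print(len(L[k]),np.percentile(L[k],[2,50,98],axis=0).round(1).tolist())
E
```

```text
time_s: 17.0
tcp_pos: [0.4759, -0.0597, 0.1129]
tool_rot: [2.134, 2.302, 0.003]
ft_force: [-0.1, -0.7, 0.3]
finger_gap: 0.088
grasp_force: 0.0
top [420.6 321.9] len,wid [62.2 39. ] axis yaw -9.2 px [221 308  21  28] ztop 0.0403
side [ 460.9 -189.1] len,wid [73.7 21.9] axis yaw 0.7 px [344 198  30  10] ztop 0.0314
side [425.8 -83.7] len,wid [62.6 39.8] axis yaw -0.1 px [366 216  29  16] ztop 0.0388
side [420.9 326. ] len,wid [59.3 39.9] axis yaw -9.3 px [406 333  35  23] ztop 0.0404
t 17.1 tcp [ 0.4729 -0.0654  0.1118] shift units first [-0.52 -1.23  2.58] after turn [-0.53 -1.24  2.57] turn [-0.02  0.02 -0.03] gap 0.088 F [ 0.3 -0.1 -0.1] j7 [ 0.65  0.41 -0.78  2.08  0.4   0.81 -0.3 ]
310 [[-27.5, -45.0], [3.0, -28.6], [30.7, -20.6]]
379 [[-28.4, -6.2], [1.8, 12.6], [30.1, 22.2]]
```

```bash
python3 -m handwheel '[[-0.25,-0.6,0.5,0,0,0],[-0.25,-0.6,0.7,0,0,0.05],[0,0,0.5,0,0,0],[0,0,0,0,0,0],[0,0,0,0,0,0]]'
python3 - <<'E'
from h import *
go([.425,-.089],.010,np.radians(3))
E
```

```text
time_s: 17.6
tcp_pos: [0.4318, -0.0809, 0.0452]
tool_rot: [2.142, 2.296, 0.005]
ft_force: [-0.1, -0.1, 0.0]
finger_gap: 0.0879
grasp_force: 0.0
t 17.6 tcp [ 0.4318 -0.0809  0.0452] shift units first [-0.19 -0.19  0.88] after turn [-0.19 -0.18  0.88] turn [ 0.02 -0.01  0.11] gap 0.0879 F [-0.1 -0.1  0. ] j7 [ 0.64  0.47 -0.7   2.21  0.51  0.63 -0.37]
```

```bash
python3 -m handwheel '[[-0.19,-0.18,0.1,0,0,0.1],[0,0,0.4,0,0,0],[0,0,0.36,0,0,0],[0,0,0,0,0,0]]'
python3 -m handwheel '[[0,0,0,0,0,0],[0,0,0,0,0,0],[0,0,0,0,0,0],[0,0,0,0,0,0],[0,0,0,0,0,0],[0,0,0,0,0,0]]' -1
python3 -m handwheel '[[0,0,-0.5,0,0,0],[0,0,-1,0,0,0],[0,0,-0.5,0,0,0],[0,0,0,0,0,0]]'
python3 - <<'E'
from h import *
go(cr(0,.0405),.095,CY);print(env.get_state()['grasp_force'])
E
```

```text
time_s: 18.0
tcp_pos: [0.4239, -0.0901, 0.01]
tool_rot: [2.162, 2.278, 0.002]
ft_force: [-0.2, 0.1, 1.1]
finger_gap: 0.0878
grasp_force: 0.0
time_s: 18.6
tcp_pos: [0.425, -0.09, 0.0111]
tool_rot: [2.16, 2.277, 0.004]
ft_force: [-0.5, -1.1, 6.5]
finger_gap: 0.0599
grasp_force: 29.9
time_s: 19.0
tcp_pos: [0.4257, -0.0902, 0.0926]
tool_rot: [2.158, 2.275, 0.006]
ft_force: [1.1, -0.3, -1.4]
finger_gap: 0.0595
grasp_force: 29.9
t 19.0 tcp [ 0.4257 -0.0902  0.0926] shift units first [ 5.84  3.94 -0.04] after turn [ 5.63  4.24 -0.06] turn [ 0.05  0.01 -0.35] gap 0.0595 F [ 1.1 -0.3 -1.4] j7 [ 0.74  0.37 -0.78  2.19  0.41  0.71 -0.27]
29.92043247213587
```

```bash
python3 -m handwheel '[[0,0,0,0,0,-0.35],[0.9,0.75,0,0,0,0],[0.9,0.75,0,0,0,0],[0.9,0.75,0,0,0,0],[0.9,0.75,0,0,0,0],[0.9,0.75,0,0,0,0],[0.9,0.4,0,0,0,0],[0.2,0.1,0,0,0,0],[0,0,0,0,0,0],[0,0,0,0,0,0]]'
python3 - <<'E'
from h import *
go(cr(0,.0405),.033,CY);print(env.get_state()['grasp_force'])
E
```

```text
time_s: 20.0
tcp_pos: [0.5686, 0.1489, 0.0896]
tool_rot: [2.101, 2.333, -0.001]
ft_force: [0.5, -0.8, -1.3]
finger_gap: 0.0597
grasp_force: 29.9
t 20.0 tcp [0.5686 0.1489 0.0896] shift units first [0.06 0.06 1.42] after turn [0.05 0.06 1.42] turn [ 0.    0.01 -0.  ] gap 0.0597 F [ 0.5 -0.8 -1.3] j7 [ 0.19  0.6  -0.74  1.84  0.51  0.9  -0.69]
29.920503271277994
```

```bash
python3 -m handwheel '[[0.05,0.06,0.4,0,0,0],[0,0,0.5,0,0,0],[0,0,0.4,0,0,0],[0,0,0.12,0,0,0],[0,0,0,0,0,0],[0,0,0,0,0,0]]'
python3 - <<'E'
from h import *
go(cr(0,.04),.0255,CY)
E
```

```text
time_s: 20.6
tcp_pos: [0.5723, 0.153, 0.0345]
tool_rot: [2.1, 2.334, 0.004]
ft_force: [0.1, 0.1, -0.6]
finger_gap: 0.0599
grasp_force: 29.9
t 20.6 tcp [0.5723 0.153  0.0345] shift units first [-0.05 -0.04  0.23] after turn [-0.05 -0.04  0.23] turn [ 0.02 -0.    0.  ] gap 0.0599 F [ 0.1  0.1 -0.6] j7 [ 0.14  0.68 -0.68  1.86  0.58  0.81 -0.75]
```

```bash
python3 -m handwheel '[[-0.04,-0.04,0.1,0,0,0],[0,0,0.06,0,0,0],[0,0,0.04,0,0,0],[0,0,0,0,0,0]]'
```

```text
time_s: 21.0
tcp_pos: [0.5706, 0.1512, 0.0263]
tool_rot: [2.1, 2.334, 0.003]
ft_force: [-0.3, -0.2, -2.0]
finger_gap: 0.0596
grasp_force: 29.9
```

```bash
python3 -m handwheel '[[0,0,0.04,0,0,0],[0,0,0,0,0,0]]'
```

```text
time_s: 21.2
tcp_pos: [0.5707, 0.1512, 0.026]
tool_rot: [2.099, 2.333, 0.003]
ft_force: [-5.2, -3.5, 12.2]
finger_gap: 0.0596
grasp_force: 29.9
```

```bash
python3 -m handwheel '[[0,0,-0.03,0,0,0],[0,0,0,0,0,0],[0,0,0,0,0,0],[0,0,0,0,0,0],[0,0,-0.5,0,0,0],[0,0,-1,0,0,0],[0,0,-0.8,0,0,0],[0,0,0,0,0,0]]' 1
python3 - <<'E'
from h import *
go([.5665,.234],.045,CY)
s=shot('side')
C=cloud(s)[235:310,298:350].reshape(-1,3);P=C[(C[:,2]>.038)&(C[:,2]<.06)]
cv2.imwrite('pics/s4.png',cv2.resize(s['frame'][220:345,280:400,::-1],None,fx=4,fy=4))
E
```

```text
time_s: 22.0
tcp_pos: [0.5729, 0.1528, 0.1221]
tool_rot: [2.098, 2.331, 0.013]
ft_force: [0.8, 1.1, 0.3]
finger_gap: 0.0881
grasp_force: 0.0
t 22.0 tcp [0.5729 0.1528 0.1221] shift units first [2.03 0.03 1.93] after turn [2.04 0.05 1.93] turn [ 0.07 -0.01  0.  ] gap 0.0881 F [0.8 1.1 0.3] j7 [ 0.2   0.57 -0.76  1.82  0.48  0.94 -0.66]
```

View pics/s4.png

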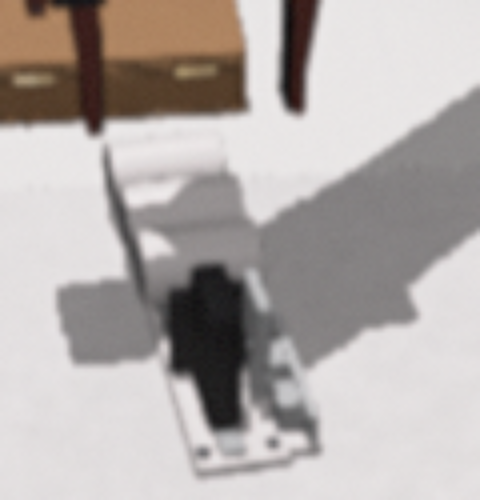

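Three cans lie level in the grooves (rows at about 155, 200 and 245). Next I pinch the grip at (215,330) and slide the stop in by one notch (28 mm).

```bash
python3 -m handwheel '[[1,0,0,0.07,0,0],[1,0.04,0,0,0,0],[0.04,0,0.3,0,0,0],[0,0,0.5,0,0,0],[0,0,0.5,0,0,0],[0,0,0.5,0,0,0],[0,0,0.12,0,0,0],[0,0,0,0,0,0]]'
python3 - <<'E'
from h import *
go([.5665,.234],.045,CY)
E
```

```text
time_s: 22.85
tcp_pos: [0.5617, 0.2317, 0.0393]
tool_rot: [-2.097, -2.331, 0.013]
ft_force: [0.9, 0.1, 0.4]
finger_gap: 0.0884
grasp_force: 0.0
t 22.9 tcp [0.5617 0.2317 0.0393] shift units first [ 0.05  0.13 -0.14] after turn [ 0.05  0.13 -0.14] turn [-0.07  0.01  0.01] gap 0.0884 F [0.9 0.1 0.4] j7 [ 0.01  0.7  -0.7   1.81  0.57  0.85 -0.86]
```

```bash
python3 -m handwheel '[[0.05,0.14,-0.1,-0.07,0,0],[0,0,0,0,0,0],[0,0,0,0,0,0],[0,0,0,0,0,0],[0,0,0,0,0,0],[0,0,0,0,0,0],[0,0,0,0,0,0],[0,0,0,0,0,0],[0,0,0,0,0,0],[0,0,0,0,0,0],[0,0,0,0,0,0]]' -1
```

```text
time_s: 23.95
tcp_pos: [0.5662, 0.2352, 0.0448]
tool_rot: [2.101, 2.336, -0.001]
ft_force: [-5.9, -1.3, 4.8]
finger_gap: 0.0233
grasp_force: 30.1
```

```bash
python3 -m handwheel '[[-0.2,0,0,0,0,0],[-0.25,0,0,0,0,0],[-0.17,0,0,0,0,0],[-0.08,0,0,0,0,0],[0,0,0,0,0,0],[0,0,0,0,0,0]]'
python3 -m handwheel '[[0,0,0,0,0,0]]'
```

```text
time_s: 24.55
tcp_pos: [0.5695, 0.206, 0.0448]
tool_rot: [2.101, 2.334, -0.002]
ft_force: [-6.3, -1.9, 7.4]
finger_gap: 0.0232
grasp_force: 30.1
time_s: 24.65
tcp_pos: [0.5694, 0.2061, 0.0448]
tool_rot: [2.101, 2.334, -0.002]
ft_force: [-7.5, -1.7, 7.1]
finger_gap: 0.0233
grasp_force: 30.1
```

```bash
python3 -m handwheel '[[0,0,0,0,0,0],[0,0,0,0,0,0],[0,0,0,0,0,0]]' -0.36;python3 -m handwheel '[[0,0,0,0,0,0],[0,0,0,0,0,0],[0,0,0,0,0,0]]' -0.33;python3 -m handwheel '[[0,0,0,0,0,0],[0,0,0,0,0,0],[0,0,0,0,0,0]]' -0.25
```

```text
time_s: 24.95
tcp_pos: [0.57, 0.2062, 0.0447]
tool_rot: [2.1, 2.334, -0.001]
ft_force: [-5.9, -1.4, 4.6]
finger_gap: 0.0278
grasp_force: 2.8
time_s: 25.25
tcp_pos: [0.5701, 0.2062, 0.0447]
tool_rot: [2.1, 2.334, -0.0]
ft_force: [-6.2, -1.1, 3.9]
finger_gap: 0.0295
grasp_force: 2.6
time_s: 25.55
tcp_pos: [0.5707, 0.2065, 0.0447]
tool_rot: [2.1, 2.334, 0.002]
ft_force: [-4.8, -1.1, 2.5]
finger_gap: 0.0329
grasp_force: 2.3
```

```bash
python3 -m handwheel '[[0,0,0,0,0,0],[0,0,0,0,0,0],[0,0,0,0,0,0],[0,0,-0.5,0,0,0],[0,0,-1,0,0,0],[0,0,-0.5,0,0,0],[0.7,-0.8,0,0,0,0.6],[0.7,-0.8,0,0,0,0.6],[0.7,-0.8,0,0,0,0.5],[0,0,0,0,0,0]]' 1
python3 - <<'E'
from h import *
cans('top');s=cans('side');go([.4205,.323],.01,np.radians(-9))
cv2.imwrite('pics/s5.png',cv2.resize(s['frame'][220:375,280:460,::-1],None,fx=3.8,fy=3.8))
E
```

```text
time_s: 26.55
tcp_pos: [0.4698, 0.2956, 0.126]
tool_rot: [-2.373, -2.058, -0.009]
ft_force: [-1.0, -0.3, -0.4]
finger_gap: 0.0877
grasp_force: 0.0
top [ 460. -194.] len,wid [72.2 11.6] axis yaw -0.3 px [455 292   7  33] ztop 0.0313
side [ 461.5 -190.8] len,wid [74.2 18. ] axis yaw 2.3 px [344 197  30  11] ztop 0.031
side [420.3 326.4] len,wid [60.5 38.1] axis yaw -11.6 px [406 333  35  22] ztop 0.0407
t 26.6 tcp [0.474  0.2908 0.1253] shift units first [ 0.6  -1.45  2.88] after turn [ 0.59 -1.45  2.88] turn [ 0.03 -0.01  0.07] gap 0.0879 F [ 0.6 -1.3 -0.2] j7 [-0.08  0.5  -0.74  1.9   0.43  0.9  -1.19]
```

View pics/s5.png

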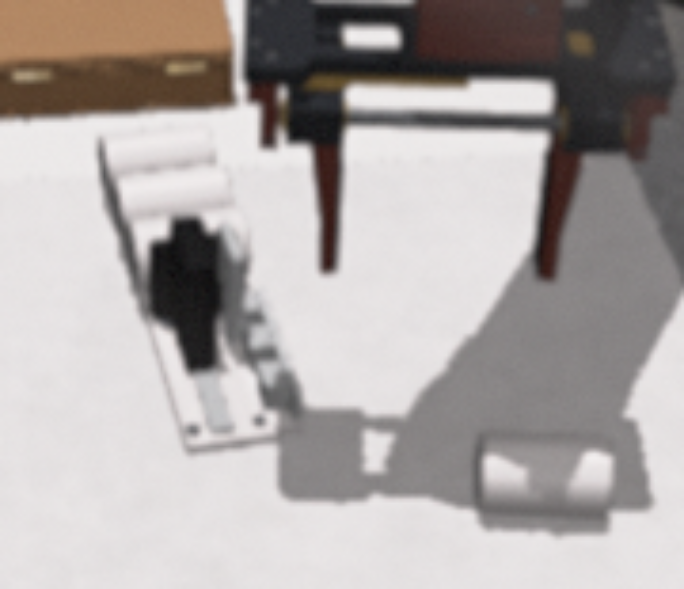

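The stop now sits close behind the row, with the grip at (185,290). The last can is at (545,470), unmoved. Picking it up.

```bash
python3 -m handwheel '[[0.3,-0.7,0.5,0.03,0,0.07],[0.29,-0.75,0.5,0,0,0],[0,0,0.6,0,0,0],[0,0,0.3,0,0,0],[0,0,0,0,0,0],[0,0,0,0,0,0]]'
python3 - <<'E'
from h import *
go([.4205,.323],.0115,np.radians(-9))
E
```

```text
time_s: 27.25
tcp_pos: [0.4217, 0.3213, 0.0489]
tool_rot: [-2.393, -2.033, -0.0]
ft_force: [0.4, 0.8, -0.3]
finger_gap: 0.0875
grasp_force: 0.0
t 27.2 tcp [0.4217 0.3213 0.0489] shift units first [ 0.04 -0.03  0.94] after turn [ 0.04 -0.04  0.94] turn [-0.01 -0.01 -0.03] gap 0.0875 F [ 0.4  0.8 -0.3] j7 [-0.23  0.58 -0.69  2.    0.53  0.75 -1.4 ]
```

```bash
python3 -m handwheel '[[0.02,-0.03,0.5,0,0,0],[0,0,0.42,0,0,0],[0,0,0,0,0,0],[0,0,0,0,0,0]]'
python3 -m handwheel '[[0,0,0,0,0,0],[0,0,0,0,0,0],[0,0,0,0,0,0],[0,0,0,0,0,0],[0,0,0,0,0,0],[0,0,0,0,0,0]]' -1
python3 -m handwheel '[[0,0,-0.5,0,0,0],[0,0,-1,0,0,0],[0,0,-1,0,0,0],[0,0,-0.6,0,0,0],[0,0,0,0,0,0]]'
python3 - <<'E'
from h import *
go(cr(0,-.02),.13,CY);print(env.get_state()['grasp_force'])
E
```

```text
time_s: 27.65
tcp_pos: [0.4193, 0.3227, 0.012]
tool_rot: [-2.391, -2.035, 0.001]
ft_force: [0.8, -0.3, 0.8]
finger_gap: 0.0879
grasp_force: 0.0
time_s: 28.25
tcp_pos: [0.4193, 0.3229, 0.0122]
tool_rot: [-2.391, -2.036, -0.0]
ft_force: [0.3, -0.1, 4.3]
finger_gap: 0.0595
grasp_force: 30.0
time_s: 28.75
tcp_pos: [0.4205, 0.3243, 0.1389]
tool_rot: [-2.391, -2.036, -0.008]
ft_force: [0.7, 0.6, -1.1]
finger_gap: 0.0597
grasp_force: 30.0
t 28.8 tcp [0.4205 0.3243 0.1389] shift units first [-5.13  4.79  0.21] after turn [-6.21  3.28  0.22] turn [ 0.02 -0.03 -1.77] gap 0.0597 F [ 0.7  0.6 -1.1] j7 [-0.15  0.45 -0.78  1.94  0.4   0.9  -1.29]
29.999300837516785
```

```bash
python3 -m handwheel '[[0,0,0,0,0,-0.6],[0,0,0,0,0,-0.6],[0,0,0,0,0,-0.57],[-0.9,0.5,0,0,0,0],[-1,0.5,0,0,0,0],[-1,0.5,0,0,0,0],[-1,0.5,0,0,0,0],[-1,0.5,0,0,0,0],[-0.9,0.5,0,0,0,0],[-0.4,0.25,0,0,0,0],[0,0,0,0,0,0],[0,0,0,0,0,0]]'
python3 - <<'E'
from h import *
go(cr(0,-.02),.066,CY);print(env.get_state()['grasp_force'])
E
```

```text
time_s: 29.95
tcp_pos: [0.5734, 0.0902, 0.1341]
tool_rot: [-2.099, -2.333, 0.002]
ft_force: [0.0, -0.9, -1.2]
finger_gap: 0.0596
grasp_force: 30.0
t 29.9 tcp [0.5734 0.0902 0.1341] shift units first [0.01 0.1  1.7 ] after turn [0.01 0.09 1.7 ] turn [-0.02 -0.01  0.01] gap 0.0596 F [ 0.  -0.9 -1.2] j7 [ 0.32  0.54 -0.77  1.83  0.45  0.96 -0.54]
29.99951720237732
```

```bash
python3 -m handwheel '[[0.02,0.09,0.5,0,0,0],[0,0,0.5,0,0,0],[0,0,0.4,0,0,0],[0,0,0.3,0,0,0],[0,0,0,0,0,0],[0,0,0,0,0,0]]'
python3 - <<'E'
from h import *
go(cr(0,-.0195),.0575,CY)
E
```

```text
time_s: 30.55
tcp_pos: [0.5779, 0.0916, 0.0673]
tool_rot: [-2.099, -2.335, 0.0]
ft_force: [0.5, -0.7, -0.2]
finger_gap: 0.06
grasp_force: 30.0
t 30.6 tcp [0.5779 0.0916 0.0673] shift units first [ 0.   -0.02  0.24] after turn [ 0.   -0.02  0.24] turn [-0.01 -0.01  0.01] gap 0.06 F [ 0.5 -0.7 -0.2] j7 [ 0.27  0.63 -0.71  1.86  0.53  0.85 -0.6 ]
```

```bash
python3 -m handwheel '[[0,-0.02,0.12,0,0,0],[0,0,0.06,0,0,0],[0,0,0,0,0,0]]';python3 -m handwheel '[[0,0,0.05,0,0,0],[0,0,0,0,0,0]]';python3 -m handwheel '[[0,0,0.03,0,0,0],[0,0,0,0,0,0]]'
```

```text
time_s: 30.85
tcp_pos: [0.5772, 0.0908, 0.0602]
tool_rot: [-2.1, -2.334, 0.0]
ft_force: [-0.5, -0.2, -0.7]
finger_gap: 0.0598
grasp_force: 30.0
time_s: 31.05
tcp_pos: [0.5772, 0.0908, 0.0582]
tool_rot: [-2.1, -2.334, 0.0]
ft_force: [-0.7, 0.6, -0.5]
finger_gap: 0.0594
grasp_force: 30.0
time_s: 31.25
tcp_pos: [0.5774, 0.0913, 0.0574]
tool_rot: [-2.1, -2.335, -0.001]
ft_force: [0.0, -0.9, 1.2]
finger_gap: 0.0599
grasp_force: 30.0
```

```bash
python3 -m handwheel '[[0,0,0.03,0,0,0],[0,0,0,0,0,0]]'
```

```text
time_s: 31.45
tcp_pos: [0.5776, 0.092, 0.0567]
tool_rot: [-2.1, -2.335, -0.002]
ft_force: [-2.0, 2.0, 7.1]
finger_gap: 0.0603
grasp_force: 30.0
```

```bash
python3 -m handwheel '[[0,0,0,0,0,0],[0,0,0,0,0,0],[0,0,0,0,0,0],[0,0,0,0,0,0],[0,0,-0.4,0,0,0],[0,0,-1,0,0,0],[0,0,-1,0,0,0],[0,0,-1,0,0,0],[0,-1,-0.5,0,0,0],[0,-1,-0.5,0,0,0],[0,-1,-0.5,0,0,0],[0,-1,-0.5,0,0,0],[-1,-1,0,0,0,0],[-1,0,0,0,0,0],[-1,0,0,0,0,0],[-1,0,0,0,0,0],[0,0,0,0,0,0]]' 1
python3 - <<'E'
from h import *
t=shot('top');s=shot('side')
a=cv2.resize(t['frame'][150:290,230:370,::-1],None,fx=3.4,fy=3.4);b=cv2.resize(s['frame'][225:345,220:320+40,::-1],None,fx=2.25,fy=3.4)
h=min(a.shape[0],b.shape[0]);cv2.imwrite('pics/end.png',np.hstack([a[:h],b[:h]]))
C=cloud(t)[230:290,250:365].reshape(-1,3);P=C[(C[:,2]>.07)&(C[:,2]<.1)]
L=(P[:,:2]-CR)@np.array([[np.cos(CY),-np.sin(CY)],[np.sin(CY),np.cos(CY)]])*1000
for k in(L[:,1]<20,L[:,1]>60):print(len(L[k]),np.percentile(L[k],[2,50,98],axis=0).round(1).tolist(),np.percentile(P[k,2],95))
E
```

```text
time_s: 33.15
tcp_pos: [0.3994, -0.0888, 0.2726]
tool_rot: [-2.109, -2.328, 0.001]
ft_force: [-0.5, -0.3, 0.7]
finger_gap: 0.0877
grasp_force: 0.0
418 [[-28.8, -35.9], [-0.5, -18.9], [28.6, -2.3]] 0.084922660551182
199 [[-14.5, 72.6], [4.3, 92.5], [15.5, 112.8]] 0.08155313774905952
```

View pics/end.png

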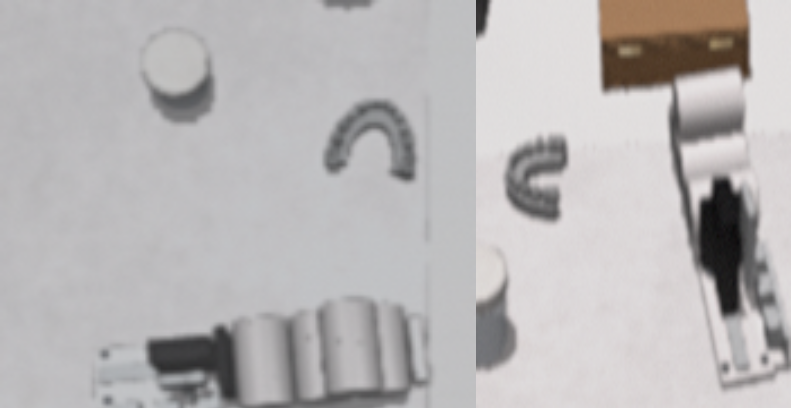

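The top view shows the row of three with the fourth can saddled over the first gap (350,345). The stop is close behind the row at (225,360), and the pot (175,65) and arch (370,140) are where they were.

```bash
python3 -c "
from h import *
print(env.finish_job())"
```

```text
the job is handed in; nothing more can be done
None
```

The job is handed in at about 33 s: I found four canisters, laid three in the grooves, slid the stop back to the middle notch (the tab sprang fully out, so it read as latched), and saddled the fourth in slot_4, with the arch model and sample pot unmoved; the judge gave no result.

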